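Try a fired screw lid on the thread gauge and sort it

ROBOT

A 6-joint arm with a two-finger parallel gripper is mounted at the origin on the work surface; the furniture and walls round the work are solid. World frame = base frame: x ahead of the robot, y to its left, z up, the work surface at z = 0. Lengths are in m, angles in rad, forces in N, time in s.
With the tool pointing down it reaches from about 0.375 to 0.975 m from the base axis. Payload 3.8 kg.
Tool frame: the origin (TCP) lies midway between the tips of the shut fingers; the grasp point (between the pads) lies 19 mm behind it; x points along the fingers, z is the direction in which the jaws open and shut, and the axes are right-handed (so a half turn about x gives the same grasp; the last joint's range is limited). The gripper opens to 85 mm and grips with 20 to 120 N. Pads are 22 mm wide; open, the fingers measure 114 mm over their backs; the gripper's body (76 mm by 85 mm) begins 54 mm behind the grasp point. The pads swing forward as they close: fully open they stand 13 mm farther back than shut.
Start: joints at [-0.037, 0.264, 1.604, -0, 1.274, -0.037], TCP at [0.675, -0, 0.196] pointing down, gripper open.
Joint ranges: [-2.63, 2.63], [-0.94, 2.18], [0.31, 2.57], [-1.31, 4.45], [0, 2.66], [-2.55, 2.55]. Speed limits (rad/s): [2.57, 2.57, 3.14, 3.14, 3.14, 3.14].

INTERFACE

Orientations are given as a rotation vector (axis times angle).
In Python, from workcell import * gives the robot as it stands. The module is installed in compiled form; this text tells all that it offers.
- The arm moves only by the tool carry_out, never from a script. Its arguments are lists of equal length, an entry for each row: "offset": the shift along the tool's x, y, z in cm, a list of three; "delta_rot": the turn, a rotation vector about the tool's x, y, z in degrees, a list of three. A call has exactly 5 rows; each row shifts and turns the commanded pose from where the row before left it, along the tool's axes as they then stand; what a row does not reach is not made up. A row lasts 1/12 s, in which the tool goes at most 41.7 mm and 7.16 degrees, less where a joint would pass 70% of its speed; a pose out of reach is approached as far as the arm can. A call is refused whole if a number of a shift passes 4.17 or a number of a turn 7.16, either way. A call with a gripper value outside its range is refused whole. "fingers" is the opening, from -1 (shut) to 1 (fully open), set as the call begins (left out, the last holds). The fingers move at their own pace and stop on an object; "newtons" is the grip in N (left out, the last holds). Time passes only in rows, so rows that do not move let the fingers close, or fill a call up. It gives the time, the measured TCP pose, the force and the opening at its end, in the units of the state.
- read_state(): the state, without advancing time (a new reading comes with each control period).
- read_camera(name): name is "scene" or "side" or "wrist"; returns (picture, depth): 480x640x3 uint8, red, green, blue; 480x640 float32, m along the optical axis (not along the pixel's ray), 0 where there is no reading.
- get_calibration(name): a dict with "fx", "fy", "cx", "cy" (pixels), "R" (3x3) and "t" (3): a world point X has camera coordinates R X + t; the wrist camera has in their place "mount" (4x4, takes a point from camera to tool coordinates, whose origin is the TCP and whose axes are the tool frame's). Camera axes: x right, y down, z forward; pixel columns grow to the right and rows downward; lengths in m; the calibration is good to about 2 mm. A picture is of the moment at which its call begins: read the wrist's pose just before it. get_calibration takes no time and is no camera call.
- finish_job(): hands the job in, once; it reports no verdict.
The state is a dict: "time": time; "q": joint angles; "joint_vel": joint speeds; "joint_torque": joint torques, N m; "tool_pos": TCP position; "tcp_rot": TCP orientation; "wrist_force": force on the tool from outside, world axes, zero at the start; "torque": the same for the moment, N m; "width": opening from 0.0 (shut) to 1.0 (fully open).
Only numpy, scipy, OpenCV 4.12 (cv2) and the standard library are available. Lean on these libraries where they do the work, as an engineer would, in place of code of your own. Each camera call takes 0.05 s, during which the arm holds its last target. There are 200 camera calls.

TASK

Take the lid that stands nearest the thread gauge on the ware board and screw it clockwise onto the sloping brass gauge as far as it will go, then unscrew it again. If it turned fully home, with its rim down on the gauge's shoulder, stand it upright on the round wooden bat; if it stopped short, stand it upright in the square wooden tray. Set it down rather than drop it, and leave the other lid standing on the board.

Things in the scene. Friction and masses are not known exactly. Their poses are not given: they have to be found in the camera images.
- lid_a: Screw lid of fired red clay: 58 mm round cap 33 mm high, open below, with an upright half-round grip tab on top, 44 mm long, 16 mm thick, 30 mm high (63 mm in all). Origin: centre of the lower rim; z up, x along the tab. Lift it by the tab's flat faces. 0.14 kg. One lid fits the gauge, one does not: which of lid_a and lid_b is only found by trying; outside they look the same.
- lid_b: The second lid, same outside as lid_a. In both, the bore is 50 mm and two thread lugs stand inside, 2 to 8 mm above the lower rim, under the two ends of the tab, so half a turn about z changes nothing. In the lid that does not fit, the inside ceiling is 5 mm too thick.
- gauge: Brass thread gauge fixed on the sloping block. Its axis leans 30 degrees from vertical, towards the block's front (roughly the robot). Origin: centre of the flat round shoulder (63 mm across) at the foot of the threaded neck, 52 mm above the table; z along the axis, outwards; x along two black marks on the shoulder at which the thread starts. Right-hand thread, two starts, 5 mm of travel per radian.
- gauge_start (a point): On the gauge's axis, 7 mm above the shoulder; axes as the gauge. Here the rim of a lid comes to rest when it is slid down along the axis with its tab along the black marks (either way round, good to 0.2 rad). Turned clockwise from there (seen from above) it sinks 5 mm per rad, drawn down by the thread. Turn it back anticlockwise to the marks before pulling it off along the axis.
- gauge_nose (a point): Top of the neck, 27 mm above the shoulder, on the axis. Plain tapered nose, 30 mm at the top widening to 37 mm; thread 46 mm outside, so a lid has 2 mm to spare all round; its mouth is flared to 54 mm. A lid that fits comes home after about 1.4 rad of turn, rim on the shoulder; the other meets this nose and jams after about 0.7 to 1 rad (thread play), rim 3.5 mm above the shoulder.
- stand: The wooden block that carries the gauge, fixed, 14 mm high in front and 72 mm at the back; origin: centre of its underside, x towards its high back.
- board: Light wooden ware board, fixed, 80 x 195 mm and 12 mm thick; origin: centre of its underside, y along its length. The two lids stand on it, 100 mm apart.
- board_near (a point): Place of the lid to be tried, on top of the board, at the end nearest the gauge (50 mm from the board's middle).
- board_far (a point): Place of the lid that stays, on top of the board, at the other end.
- bat: Round plywood throwing bat, fixed, 200 mm across, 12 mm thick, lying on the table; origin: centre of its underside. For lids that fit.
- tray: Square wooden tray, open on top, fixed, 180 x 180 mm outside and 45 mm high; walls 8 mm, floor 8 mm thick, 164 mm clear inside; origin: centre of its underside. For lids that do not fit.
Mind the look-alikes: they are no part of the job. What is shaped like the lid_a but purple is not meant.

How it is judged:
By the outcome, as a careful person would: the job done as asked, in the order asked, and still so for the second after the job is handed in, with the robot touching nothing.
It also fails if it takes over 51 s, if anything falls off the work surface, if the arm or the gripper's body presses on something with over 40 N, if the wrist force passes 120 N, or if a joint passes its speed limit or range.

## Working session

There is one attempt and no reset: what is moved stays moved. The work goes in short steps, Python scripts to look and compute and a tool call to move; the robot and the scene stay as the last step left them, time stands still between calls to the robot, and variables do not carry over. Pictures are saved under pics/ and viewed, about 8 in all and at most 12, crops included, and the job is handed in when it is done.

Besides the shell and the picture viewer there is one more tool, called after "Request:" as name(argument=value, ...) on one line, values as JSON. carry_out: Moves the arm, as the interface text tells. Its arguments: {"type":"object","properties":{"offset":{"type":"array"},"delta_rot":{"type":"array"},"fingers":{"type":"number"},"newtons":{"type":"number"}},"required":["offset","delta_rot"]}

```bash
mkdir -p pics
cat > h.py <<'E'
from workcell import *
import numpy as np, cv2
from scipy.spatial.transform import Rotation as R
def grab(n):
    s=read_state(); im,d=read_camera(n); np.savez(f'{n}.npz',im=im,d=d,p=s['tool_pos'],r=s['tcp_rot']); return im,d,s
def world(n,d,s=None):
    c=get_calibration(n); v,u=np.mgrid[:480,:640]
    P=np.stack([(u-c['cx'])/c['fx']*d,(v-c['cy'])/c['fy']*d,d],-1)
    if 'mount' in c:
        M=np.array(c['mount']); P=P@M[:3,:3].T+M[:3,3]
        return P@R.from_rotvec(s['tcp_rot']).as_matrix().T+np.array(s['tool_pos'])
    return (P-np.array(c['t']))@np.array(c['R'])
E
python3 - <<'E'
from h import *
s=read_state();print(s)
for n in("scene","side"):
    im,d,s=grab(n); cv2.imwrite(f'pics/{n}0.png',im[:,:,::-1]); c=get_calibration(n); print(n,c['fx'],np.round(-np.array(c['R']).T@c['t'],3))
E
```

```text
{'time': 0.0, 'q': array([-3.68980547e-02,  2.64762011e-01,  1.60534223e+00, -3.37661853e-05,
        1.27371000e+00, -3.69049254e-02]), 'joint_vel': array([-0.00136575, -0.00084195,  0.00081365, -0.0005927 , -0.00058785,
        0.00080304]), 'joint_torque': array([ 6.10465631e-04, -5.15121067e+01, -3.67308676e+01, -4.07824507e-05,
        1.31324201e-02,  1.46811578e-05]), 'tool_pos': array([6.74204088e-01, 1.64865623e-05, 1.95173304e-01]), 'tcp_rot': array([2.58601083e-05, 1.57301759e+00, 5.22435500e-05]), 'wrist_force': array([0.56236789, 0.3447918 , 0.18233055]), 'torque': array([ 0.00841985, -0.00971384, -0.00572125]), 'width': 0.9995136967707794}
scene 528.1580601257807 [-0.464  0.591  0.767]
side 509.8590623579927 [ 0.041 -0.847  0.721]
```

View pics/scene0.png

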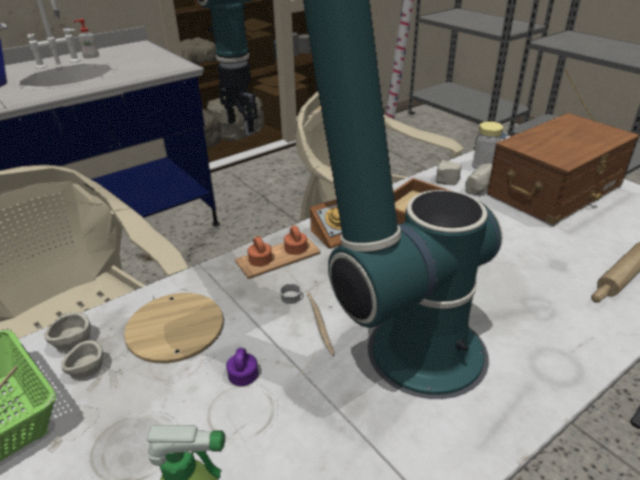

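View pics/side0.png

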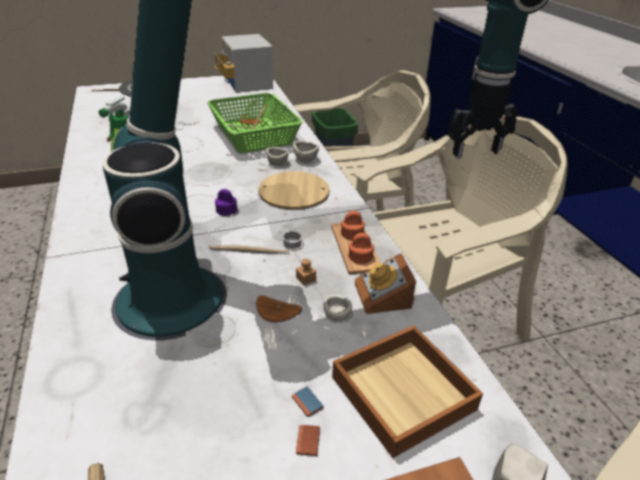

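The scene view shows the lids at (260,253) and (296,240), the bat at (174,326) and a purple decoy at (242,366). The side view shows the lids at (352,225) and (360,247, nearest the gauge), the gauge at (380,278), the tray at (405,390) and the bat at (294,190).

Run:
```python
from h import *
for n,boxes in(("side",{'lids':(325,205,385,275),'bat':(255,165,335,212),'tray':(330,325,485,455),'gauge':(352,255,418,315)}),("scene",{'lids':(235,225,325,275),'bat':(120,288,228,364)})):
    z=np.load(n+'.npz'); W=world(n,z['d']); hsv=cv2.cvtColor(z['im'],cv2.COLOR_RGB2HSV)
    for k,(a,b,c,e) in boxes.items():
        w=W[b:e,a:c].reshape(-1,3); h=hsv[b:e,a:c].reshape(-1,3)
        w=w[np.isfinite(w).all(1)];
        print(n,k)
        if k=='lids':
            m=(W[...,2]>.03)&(W[...,2]<.1)&(hsv[...,1]>100); M=np.zeros_like(m,np.uint8); M[b:e,a:c]=m[b:e,a:c]
            nn,l,st,ce=cv2.connectedComponentsWithStats(M)
            for i in range(1,nn):
                if st[i,4]>30:
                    q=W[l==i]; t=q[q[:,2]>.05]; print(st[i],q.min(0).round(3),q.max(0).round(3),'tab',t.mean(0).round(3),np.linalg.eigh(np.cov(t[:,:2].T))[1][:,1].round(2))
            q=w[(w[:,2]>.008)&(w[:,2]<.018)]; r=cv2.minAreaRect(q[:,:2].astype(np.float32)*1000); print('board',r)
        elif k=='bat':
            q=w[(w[:,2]>.007)&(w[:,2]<.018)]; print(cv2.minEnclosingCircle(q[:,:2].astype(np.float32)),np.median(q,0))
        elif k=='tray':
            q=w[(w[:,2]>.038)&(w[:,2]<.05)]; print(cv2.minAreaRect(q[:,:2].astype(np.float32)*1000)); q=w[(w[:,2]>0.003)&(w[:,2]<.013)];print(np.median(q,0))
        else:
            q=w[w[:,2]>.02];print(q.min(0),q.max(0)); q=q[q[:,2]>.072]; print(q.mean(0))
```

```text
side lids
[342 211  32  47 852] [ 0.402 -0.021  0.03 ] [0.47  0.122 0.078] tab [0.434 0.049 0.063] [0.15 0.99]
[369 263  16  12 153] [ 0.4   -0.132  0.031] [ 0.427 -0.064  0.083] tab [ 0.414 -0.115  0.074] [-0.25  0.97]
board ((437.49285888671875, 58.1444091796875), (201.03465270996094, 81.37442779541016), 82.89856719970703)
side bat
((0.372271865606308, 0.36025312542915344), 0.10464884340763092) [0.366334   0.35185097 0.01210933]
side tray
((364.2838439941406, -361.300537109375), (183.0675048828125, 182.58419799804688), 12.876504898071289)
[ 0.36774012 -0.3591172   0.00844624]
side gauge
[ 0.04054015 -0.84717583  0.02000605] [0.48708148 0.00147629 0.72093074]
[ 0.4005094  -0.16934752  0.12080444]
scene lids
[314 225  11   8  51] [ 0.415 -0.074  0.03 ] [ 0.457 -0.063  0.044] tab [nan nan nan] [nan nan]
[284 226  24  24 356] [ 0.397 -0.011  0.03 ] [0.451 0.042 0.075] tab [0.418 0.018 0.064] [-1. -0.]
[248 237  24  24 383] [0.412 0.08  0.03 ] [0.464 0.135 0.075] tab [0.432 0.11  0.064] [-1.   -0.03]
board ((434.12396240234375, 45.742454528808594), (230.94593811035156, 96.24501037597656), 87.38248443603516)
scene bat
((0.3649052083492279, 0.3635457754135132), 0.10244205594062805) [0.35589125 0.36774045 0.01175658]<stdin>:13: RuntimeWarning: Mean of empty slice.
  ret = um.true_divide(
  avg = a.mean(axis, **keepdims_kw)
<stdin>:13: RuntimeWarning: Degrees of freedom <= 0 for slice
  c *= np.true_divide(1, fact)
  c *= np.true_divide(1, fact)
```

```bash
cat >> h.py <<'E'
def Rot(a,jaw):
    "tool x along a, jaw axis near jaw"
    a=np.array(a,float);a/=np.linalg.norm(a);j=np.array(jaw,float);j-=a*(a@j);j/=np.linalg.norm(j)
    return np.stack([a,np.cross(j,a),j],1)
def go(p,M):
    s=read_state();C=R.from_rotvec(s['tcp_rot']).as_matrix()
    print('t',round(s['time'],2),'pos',s['tool_pos'].round(4),'F',np.round(s['wrist_force'],1),'w',round(s['width'],3),'q',s['q'].round(2))
    print('tool-frame cm',(C.T@(np.array(p)-s['tool_pos'])*100).round(2),'rot deg',np.degrees(R.from_matrix(C.T@M).as_rotvec()).round(2))
E
python3 - <<'E'
from h import *
print(get_calibration('wrist'))
go([.44,-.03,.28],Rot([0,0,-1],[1,0,0]))
E
```

```text
{'fx': 390.84633711915325, 'fy': 390.84633711915325, 'cx': 319.31273408937216, 'cy': 243.0741489841947, 'mount': array([[ 1.84089288e-03, -3.07731870e-01,  9.51471338e-01,
        -1.76157570e-01],
       [ 6.66397158e-05, -9.51472911e-01, -3.07732507e-01,
         7.85696321e-02],
       [ 9.99998303e-01,  6.29908359e-04, -1.73105254e-03,
         1.79378961e-05],
       [ 0.00000000e+00,  0.00000000e+00,  0.00000000e+00,
         1.00000000e+00]])}
t 0.1 pos [6.743e-01 1.000e-04 1.953e-01] F [0.2 0.3 0.1] w 1.003 q [-0.04  0.26  1.61  0.    1.27 -0.04]
tool-frame cm [ -8.42  -3.   -23.44] rot deg [ 0.   -0.12 -0.  ]
```

Request:
carry_out(offset=[[-1.2, -0.4, -3.3], [-1.2, -0.4, -3.3], [-1.2, -0.4, -3.3], [-1.2, -0.4, -3.3], [-1.2, -0.4, -3.3]], delta_rot=[[0, 0, 0], [0, 0, 0], [0, 0, 0], [0, 0, 0], [0, 0, 0]])

```text
time: 0.52
tool_pos: [0.508, -0.02, 0.256]
tcp_rot: [-0.0, 1.572, 0.0]
wrist_force: [-0.3, 0.9, -0.4]
width: 1.002
```

Request:
carry_out(offset=[[-1.2, -0.5, -3.3], [-1.2, -0.5, -3.6], [0, 0, 0], [0, 0, 0], [0, 0, 0]], delta_rot=[[0, 0, 0], [0, 0, 0], [0, 0, 0], [0, 0, 0], [0, 0, 0]])

```text
time: 0.93
tool_pos: [0.4413, -0.03, 0.2803]
tcp_rot: [0.0, 1.57, -0.0]
wrist_force: [0.2, -0.2, -0.6]
width: 1.004
```

Run:
```python
from h import *
go([.44,-.03,.28],Rot([0,0,-1],[1,0,0]))
im,d,s=grab('wrist'); cv2.imwrite('pics/w1.png',im[:,:,::-1]); print(s['joint_vel'].round(3))
```

```text
t 0.93 pos [ 0.4413 -0.03    0.2803] F [ 0.2 -0.2 -0.6] w 1.004 q [-0.12 -0.23  1.96  0.    1.42 -0.12]
tool-frame cm [ 0.03 -0.   -0.13] rot deg [-0.01  0.05 -0.  ]
[ 0.006  0.036 -0.007  0.     0.001  0.001]
```

View pics/w1.png

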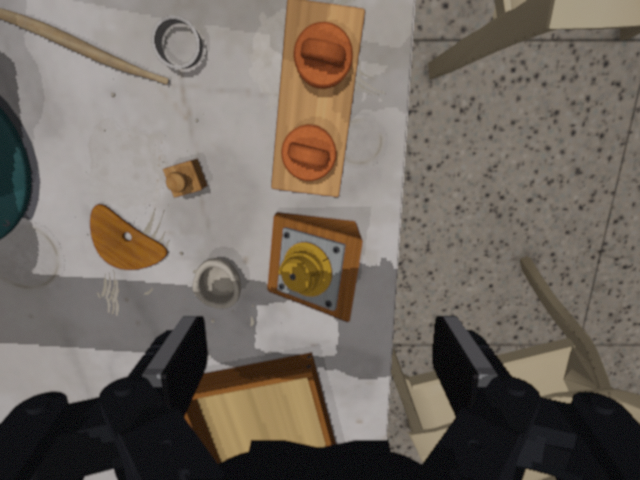

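The wrist view shows the near lid at (309,153), the far lid at (323,55), the gauge at (305,270) and the tray at (262,410). Next I'll measure the lid and gauge, and view a crop of the gauge to find its marks.

Run:
```python
from h import *
z=np.load('wrist.npz'); s=dict(tool_pos=z['p'],tcp_rot=z['r']); W=world('wrist',z['d'],s); im=z['im']
hsv=cv2.cvtColor(im,cv2.COLOR_RGB2HSV)
for (a,b,c,e) in((275,115,345,190),(285,15,360,92)):
    w=W[b:e,a:c].reshape(-1,3)
    t=w[(w[:,2]>.0655)&(w[:,2]<.08)]; t=t.astype(np.float32)
    print('tabtop',len(t),t[:,2].max(),cv2.minAreaRect(t[:,:2]*1000))
    q=w[(w[:,2]>.041)&(w[:,2]<.05)].astype(np.float32); print('cap',cv2.minEnclosingCircle(q[:,:2]*1000),np.median(q[:,2]))
w=W[0:200,265:372].reshape(-1,3).astype(np.float32); q=w[(w[:,2]>.008)&(w[:,2]<.018)]; print('board',cv2.minAreaRect(q[:,:2]*1000),np.median(q[:,2]))
# gauge
w=W[208:325,262:368]; h=hsv[208:325,262:368]
plate=(h[...,1]<60)&(w[...,2]>.02)&(w[...,2]<.1); P=w[plate]; 
for _ in range(3):
    c=P.mean(0); n=np.linalg.svd(P-c,full_matrices=False)[2][2]; n*=np.sign(n[2]); P=P[abs((P-c)@n)<.003]
print('plate',len(P),c.round(4),n.round(3),'tilt',np.degrees(np.arccos(n[2])),'az',np.degrees(np.arctan2(n[1],n[0])))
br=(h[...,0]>15)&(h[...,0]<32)&(h[...,1]>140)&(w[...,2]>.03); B=w[br]; hh=(B-c)@n
print(np.histogram(hh,bins=np.arange(-.004,.045,.002)))
az=np.arctan2(n[1],n[0]); n0=np.array([-.5*0+np.sin(np.pi/6)*np.cos(az),np.sin(np.pi/6)*np.sin(az),np.cos(np.pi/6)])
ex=np.cross([0,0,1],n0);ex/=np.linalg.norm(ex);ey=np.cross(n0,ex); E=np.stack([ex,ey,n0])
u=(B-c)@E.T
for lo,hi in((-.002,.012),(.018,.04)):
    q=u[(u[:,2]>lo)&(u[:,2]<hi)].astype(np.float32); C=cv2.minEnclosingCircle(q[:,:2]); print(lo,len(q),C,np.median(q[:,2]),'world',c+np.array([*C[0],0])@E)
    print(np.percentile(q[:,2],[10,50,90,99]))
cr=cv2.resize(im[225:315,265:365],(800,720),interpolation=cv2.INTER_CUBIC); cv2.imwrite('pics/g1.png',cv2.resize(cr,(660,594))[:,:,::-1])
```

```text
tabtop 541 0.075539865 ((429.4159240722656, 12.222591400146484), (16.009456634521484, 34.39759826660156), 75.99291229248047)
cap ((429.61273193359375, 12.291912078857422), 28.63288688659668) 0.043180183
tabtop 689 0.07632223 ((444.5257568359375, 105.34957885742188), (16.267183303833008, 33.40188217163086), 78.26117706298828)
cap ((444.25970458984375, 105.19120025634766), 28.7957706451416) 0.04320264
board ((435.7439880371094, 60.83967208862305), (194.701416015625, 79.89389038085938), 82.85589599609375) 0.0108327875
plate 1687 [ 0.4359 -0.1088  0.0514] [-0.488  0.061  0.871] tilt 29.45345402365099 az 172.82031224550212
(array([  0,   0,   9, 419, 256,  52,  48,  58,  59,  55,  83,  88,  74,
        70,  82, 104, 162, 414,   4,   0,   0,   0,   0,   0]), array([-0.004, -0.002,  0.   ,  0.002,  0.004,  0.006,  0.008,  0.01 ,
        0.012,  0.014,  0.016,  0.018,  0.02 ,  0.022,  0.024,  0.026,
        0.028,  0.03 ,  0.032,  0.034,  0.036,  0.038,  0.04 ,  0.042,
        0.044]))Traceback (most recent call last):
  File "<stdin>", line 22, in <module>
cv2.error: OpenCV(4.12.0) /io/opencv/modules/imgproc/src/shapedescr.cpp:201: error: (-215:Assertion failed) count >= 0 && (depth == CV_32F || depth == CV_32S) in function 'minEnclosingCircle'
```

Run:
```python
from h import *
z=np.load('wrist.npz'); s=dict(tool_pos=z['p'],tcp_rot=z['r']); W=world('wrist',z['d'],s); im=z['im']
hsv=cv2.cvtColor(im,cv2.COLOR_RGB2HSV)
w=W[208:325,262:368]; h=hsv[208:325,262:368]
P=w[(h[...,1]<60)&(w[...,2]>.02)&(w[...,2]<.1)]
for _ in range(3):
    c=P.mean(0); n=np.linalg.svd(P-c,full_matrices=False)[2][2]; n*=np.sign(n[2]); P=P[abs((P-c)@n)<.003]
br=(h[...,0]>15)&(h[...,0]<32)&(h[...,1]>140)&(w[...,2]>.03); B=w[br]
az=np.arctan2(n[1],n[0]); n0=np.array([.5*np.cos(az),.5*np.sin(az),np.cos(np.pi/6)])
ex=np.cross([0,0,1],n0);ex/=np.linalg.norm(ex);ey=np.cross(n0,ex); E=np.stack([ex,ey,n0])
u=(B-c)@E.T; np.savez('g.npz',c=c,E=E)
r=cv2.minAreaRect(np.ascontiguousarray((P-c)@E.T,np.float32)[:,:2]*1000);print('plate rect',r)
for lo,hi in((-.002,.007),(.0275,.035)):
    q=np.ascontiguousarray(u[(u[:,2]>lo)&(u[:,2]<hi)],np.float32); C=cv2.minEnclosingCircle(np.ascontiguousarray(q[:,:2])); zz=np.median(q[:,2])
    print(lo,len(q),np.array(C[0]),C[1],zz,'world',c+np.array([*C[0],zz])@E)
cr=cv2.resize(im[225:315,265:365],(660,594),interpolation=cv2.INTER_CUBIC); cv2.imwrite('pics/g1.png',cr[:,:,::-1])
```

```text
plate rect ((6.071704864501953, -8.19879150390625), (78.11363220214844, 78.97911071777344), 0.8947243690490723)
-0.002 710 [ 0.00580371 -0.00792998] 0.03109756112098694 0.0037811236 world [ 0.4264412  -0.11349201  0.05074552]
0.0275 608 [ 0.00640476 -0.00840888] 0.017907386645674706 0.03054705 world [ 0.41267656 -0.11236389  0.07368604]
```

View pics/g1.png

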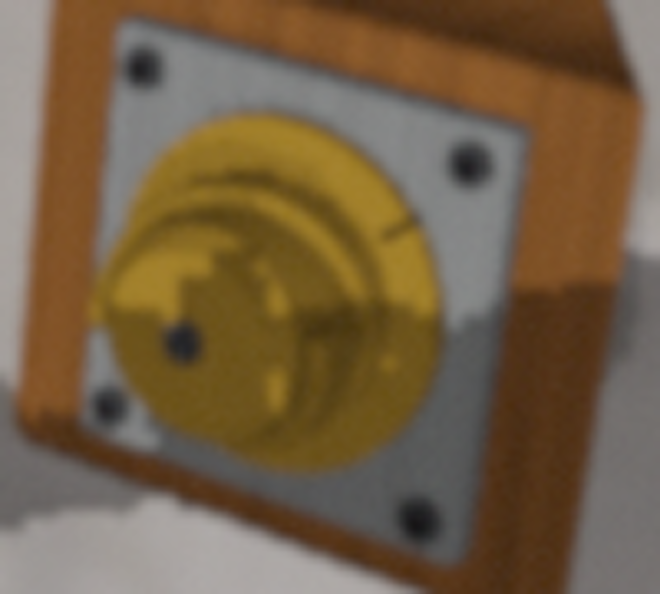

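The crop shows one black mark on the shoulder at crop (403,229), which is full-frame pixel (326.1,259.7). The nose dot is at (183,343).

```bash
cat >> h.py <<'E'
O=np.array([.4264,-.1132,.052]); AZ=np.radians(173.5)
N=np.array([.5*np.cos(AZ),.5*np.sin(AZ),np.cos(np.pi/6)])
E
python3 - <<'E'
from h import *
z=np.load('wrist.npz'); Rt=R.from_rotvec(z['r']).as_matrix(); c=get_calibration('wrist'); M=c['mount']
cam=Rt@M[:3,3]+z['p']
def hit(u,v,p):
    r=Rt@M[:3,:3]@np.array([(u-c['cx'])/c['fx'],(v-c['cy'])/c['fy'],1]); return cam+r*((p-cam)@N)/(r@N)
m=hit(326.06,259.7,O); print('mark',m.round(4),'r',np.linalg.norm(m-O)*1e3); x=(m-O)/np.linalg.norm(m-O)
# reference: uphill dir in plane
up=-np.array([np.cos(AZ),np.sin(AZ),0]); up=up-N*(up@N); up/=np.linalg.norm(up); side=np.cross(N,up)
print('mark angle from uphill',np.degrees(np.arctan2(x@side,x@up)),'dir',x.round(3))
nd=hit(265+183/6.6,225+343/6.6,O+.027*N); print('nose dot',nd.round(4),'expected',(O+.027*N).round(4))
# end pts of mark
for u,v in((385,238),(418,220)):
    k=hit(265+u/6.6,225+v/6.6,O)-O; print(np.linalg.norm(k)*1e3,np.degrees(np.arctan2(k@side,k@up)))
E
```

```text
mark [ 0.448  -0.0973  0.0633] r 29.139350869960346
mark angle from uphill 38.838129838219224 dir [0.741 0.547 0.389]
nose dot [ 0.4127 -0.1123  0.0753] expected [ 0.413  -0.1117  0.0754]
25.229554953923856 38.86258658798612
32.50281432716949 39.21242683267731
```

Geometry agrees: mark radius 29 mm, nose dot within 0.6 mm of the expected point. Now I'll turn the jaws across the tab while descending.

Request:
carry_out(offset=[[1, 0, 0], [1, 0, 0], [1, 0, 0], [1, 0, 0], [1, 0, 0]], delta_rot=[[6.93, 0, 0], [6.93, 0, 0], [6.93, 0, 0], [6.93, 0, 0], [6.93, 0, 0]], fingers=-0.1, newtons=40)

```text
time: 1.4
tool_pos: [0.4415, -0.0297, 0.2285]
tcp_rot: [0.478, 1.52, -0.478]
wrist_force: [-0.1, -0.2, 0.9]
width: 0.454
```

Request:
carry_out(offset=[[1, 0, 0], [1, 0, 0], [1, 0, 0], [1, 0, 0], [1, 0, 0]], delta_rot=[[6.93, 0, 0], [6.93, 0, 0], [6.93, 0, 0], [6.93, 0, 0], [6.93, 0, 0]])

```text
time: 1.82
tool_pos: [0.4414, -0.0297, 0.1784]
tcp_rot: [0.943, 1.36, -0.945]
wrist_force: [1.1, 0.6, 1.0]
width: 0.45
```

Request:
carry_out(offset=[[1, 0, 0], [1, 0, 0], [1, 0, 0], [1, 0, 0], [1, 0, 0]], delta_rot=[[6.93, 0, 0], [6.93, 0, 0], [6.93, 0, 0], [6.93, 0, 0], [6.93, 0, 0]])

```text
time: 2.23
tool_pos: [0.4412, -0.0297, 0.1285]
tcp_rot: [1.389, 1.083, -1.392]
wrist_force: [-0.8, -0.5, -0.3]
width: 0.45
```

Run:
```python
from h import *
a=np.radians(-104);go([.4295,.0122,.13],Rot([0,0,-1],[np.cos(a),np.sin(a),0]))
```

```text
t 2.23 pos [ 0.4412 -0.0297  0.1285] F [-0.8 -0.5 -0.3] w 0.45 q [-0.12 -0.13  2.15  0.    1.12  1.7 ]
tool-frame cm [-0.15 -2.17 -3.77] rot deg [-0.27  0.01  0.16]
```

Now move over the lid, then look again with the wrist camera for a recheck.

Request:
carry_out(offset=[[0, -0.54, -0.94], [0, -0.54, -0.94], [0, -0.54, -0.94], [0, -0.54, -0.95], [0, 0, 0]], delta_rot=[[0, 0, 0], [0, 0, 0], [0, 0, 0], [0, 0, 0], [0, 0, 0]])

```text
time: 2.65
tool_pos: [0.4289, 0.014, 0.131]
tcp_rot: [1.385, 1.086, -1.383]
wrist_force: [0.1, -0.0, 0.2]
width: 0.452
```

Run:
```python
from h import *
a=np.radians(-104);go([.4295,.0122,.047],Rot([0,0,-1],[np.cos(a),np.sin(a),0]))
im,d,s=grab('wrist'); cv2.imwrite('pics/w2.png',im[:,:,::-1]); W=world('wrist',d,s)
hsv=cv2.cvtColor(im,cv2.COLOR_RGB2HSV)
for lo,hi in((.066,.08),(.041,.05)):
    t=W[(W[...,2]>lo)&(W[...,2]<hi)&(hsv[...,1]>110)&(np.hypot(W[...,0]-.43,W[...,1]-.012)<.04)]; t=np.ascontiguousarray(t[:,:2],np.float32)*1000
    print(len(t),cv2.minAreaRect(t),cv2.minEnclosingCircle(t))
```

```text
t 2.65 pos [0.4289 0.014  0.131 ] F [ 0.1 -0.   0.2] w 0.452 q [-0.03 -0.16  2.18  0.    1.13  1.78]
tool-frame cm [8.4  0.1  0.16] rot deg [ 0.25 -0.05 -0.02]
1108 ((430.08880615234375, 12.066842079162598), (15.690431594848633, 33.98728561401367), 75.74739074707031) ((430.2395324707031, 12.338001251220703), 17.32893943786621)
3205 ((430.3610534667969, 12.190982818603516), (56.536712646484375, 55.75989532470703), 86.88070678710938) ((429.8984680175781, 12.179611206054688), 28.71699333190918)
```

View pics/w2.png

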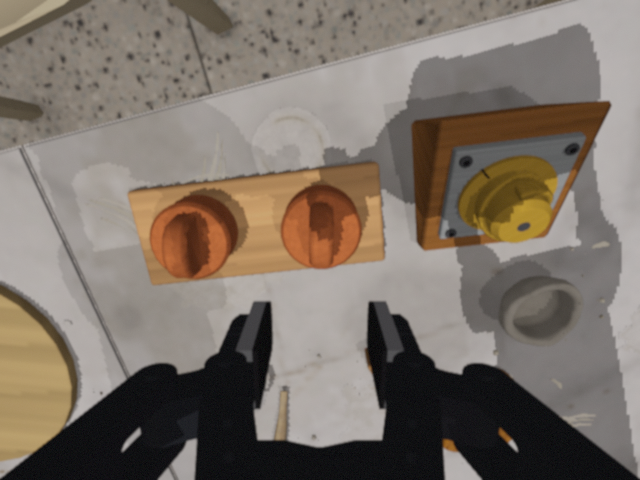

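The wrist view shows the near lid at (321,226) with its tab between the fingers' lines, the far lid at (193,238) and the gauge at (505,200). The lid is at (0.430, 0.012) in both views. Descending and gripping.

Request:
carry_out(offset=[[1.2, 0, 0.05], [1.2, 0, 0.05], [1.2, 0, 0.05], [1.2, 0, 0], [1.0, 0, 0]], delta_rot=[[0, 0, 0], [0, 0, 0], [0, 0, 0], [0, 0, 0], [0, 0, 0]])

```text
time: 3.12
tool_pos: [0.429, 0.0103, 0.0723]
tcp_rot: [1.386, 1.084, -1.385]
wrist_force: [0.3, 0.8, 0.0]
width: 0.451
```

Request:
carry_out(offset=[[0.8, 0, 0], [0.6, 0, 0], [0.5, 0, 0], [0.4, 0, 0], [0.3, 0, 0]], delta_rot=[[0, 0, 0], [0, 0, 0], [0, 0, 0], [0, 0, 0], [0, 0, 0]])

```text
time: 3.53
tool_pos: [0.429, 0.0103, 0.0463]
tcp_rot: [1.386, 1.084, -1.386]
wrist_force: [-0.9, 0.6, -0.5]
width: 0.452
```

Run:
```python
from h import *
a=np.radians(-104);go([.43,.0122,.047],Rot([0,0,-1],[np.cos(a),np.sin(a),0]))
```

```text
t 3.53 pos [0.429  0.0103 0.0463] F [-0.9  0.6 -0.5] w 0.452 q [-0.03 -0.06  2.26 -0.    0.94  1.78]
tool-frame cm [-0.07  0.06 -0.21] rot deg [ 0.05 -0.   -0.01]
```

Request:
carry_out(offset=[[-0.07, 0.06, -0.21], [0, 0, 0], [0, 0, 0], [0, 0, 0], [0, 0, 0]], delta_rot=[[0, 0, 0], [0, 0, 0], [0, 0, 0], [0, 0, 0], [0, 0, 0]])

```text
time: 3.95
tool_pos: [0.4302, 0.0123, 0.0475]
tcp_rot: [1.387, 1.084, -1.386]
wrist_force: [-0.1, -0.9, -0.6]
width: 0.449
```

Request:
carry_out(offset=[[0, 0, 0], [0, 0, 0], [0, 0, 0], [0, 0, 0], [0, 0, 0]], delta_rot=[[0, 0, 0], [0, 0, 0], [0, 0, 0], [0, 0, 0], [0, 0, 0]], fingers=-1, newtons=60)

```text
time: 4.37
tool_pos: [0.4298, 0.0122, 0.0472]
tcp_rot: [1.386, 1.084, -1.386]
wrist_force: [-0.1, -0.5, -0.0]
width: -0.0
```

Run:
```python
from h import *
a=np.radians(-104);go([.43,.0122,.047],Rot([0,0,-1],[np.cos(a),np.sin(a),0]))
```

```text
t 4.37 pos [0.4298 0.0122 0.0472] F [-0.1 -0.5 -0. ] w -0.0 q [-0.03 -0.06  2.25  0.    0.94  1.78]
tool-frame cm [ 0.02  0.02 -0.  ] rot deg [ 0.05 -0.    0.  ]
```

The opening reads 0 where a 16 mm tab should stop it at about 0.19, so I'll look.

Run:
```python
from h import *
im,d,s=grab('wrist'); cv2.imwrite('pics/w3.png',im[:,:,::-1]); print(read_state()['width'])
```

```text
-0.0005914969070362632
```

View pics/w3.png

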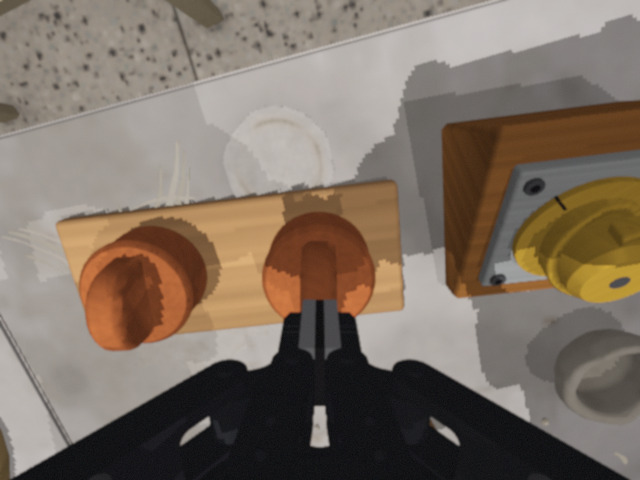

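The picture shows the fingers shut at (320,300) and the near lid's tab still standing at (320,270), so it isn't gripped. I'll check the depths to find where the tips are relative to the tab.

Run:
```python
from h import *
z=np.load('wrist.npz'); s=dict(tool_pos=z['p'],tcp_rot=z['r']); W=world('wrist',z['d'],s); Rt=R.from_rotvec(z['r']).as_matrix()
T=(W-z['p'])@Rt*1000
for v in(230,245,255,270,285,295,303,312,325,340,360): print(v,[(u,T[v,u].round(0),W[v,u].round(3)) for u in(312,320)])
im=z['im'];hsv=cv2.cvtColor(im,cv2.COLOR_RGB2HSV)
for lo,hi in((.066,.08),(.041,.05)):
    t=W[(W[...,2]>lo)&(W[...,2]<hi)&(hsv[...,1]>110)&(np.hypot(W[...,0]-.43,W[...,1]-.012)<.04)]; t=np.ascontiguousarray(t[:,:2],np.float32)*1000
    print(len(t),cv2.minAreaRect(t) if len(t)else 0,cv2.minEnclosingCircle(t) if len(t) else 0)
print(z['im'][200:360:20,312].tolist())
```

```text
230 [(312, array([ 5., 27., -3.]), array([0.457, 0.009, 0.043])), (320, array([ 5., 27.,  1.]), array([0.456, 0.005, 0.042]))]
245 [(312, array([-1., 21., -3.]), array([0.451, 0.01 , 0.048])), (320, array([ 0., 21.,  1.]), array([0.45 , 0.006, 0.047]))]
255 [(312, array([-12.,  20.,  -3.]), array([0.45 , 0.01 , 0.059])), (320, array([-11.,  20.,   1.]), array([0.449, 0.007, 0.059]))]
270 [(312, array([-18.,  15.,  -3.]), array([0.445, 0.011, 0.066])), (320, array([-19.,  15.,   1.]), array([0.445, 0.008, 0.066]))]
285 [(312, array([-24.,  11.,  -3.]), array([0.441, 0.012, 0.071])), (320, array([-24.,  11.,   1.]), array([0.44 , 0.009, 0.071]))]
295 [(312, array([-26.,   7.,  -3.]), array([0.437, 0.013, 0.073])), (320, array([-26.,   7.,   1.]), array([0.436, 0.01 , 0.073]))]
303 [(312, array([-40.,  10.,  -2.]), array([0.441, 0.012, 0.087])), (320, array([-40.,  10.,   1.]), array([0.44 , 0.009, 0.087]))]
312 [(312, array([-48.,  11.,  -2.]), array([0.441, 0.012, 0.095])), (320, array([-48.,  11.,   1.]), array([0.44 , 0.009, 0.095]))]
325 [(312, array([-57.,  10.,  -2.]), array([0.44 , 0.012, 0.104])), (320, array([-58.,  11.,   1.]), array([0.44 , 0.009, 0.105]))]
340 [(312, array([-66.,  11.,  -2.]), array([0.441, 0.011, 0.113])), (320, array([-67.,  11.,   1.]), array([0.441, 0.009, 0.115]))]
360 [(312, array([-79.,  12.,  -2.]), array([0.442, 0.011, 0.127])), (320, array([-71.,   7.,   1.]), array([0.436, 0.01 , 0.118]))]
1060 ((437.4142150878906, 10.460287094116211), (15.715027809143066, 19.466934204101562), 76.3301010131836) ((436.4964294433594, 11.438445091247559), 11.175616264343262)
5607 ((433.96929931640625, 11.335514068603516), (57.30221939086914, 48.295936584472656), 77.5739517211914) ((430.2132568359375, 12.172013282775879), 28.701566696166992)
[[116, 87, 56], [92, 50, 30], [106, 55, 32], [101, 53, 30], [108, 57, 31], [80, 70, 68], [75, 74, 76], [75, 74, 77]]
```

Depth shows the lid undisturbed at (0.430, 0.012). The fingertips end about 38 mm behind the reported TCP (tool x ≈ −38 mm), so the jaws shut above the 75 mm tab top. I'll allow for that offset: open and go about 37.5 mm lower.

Request:
carry_out(offset=[[0, 0, 0], [0, 0, 0], [0, 0, 0], [0, 0, 0], [0.3, 0, 0]], delta_rot=[[0, 0, 0], [0, 0, 0], [0, 0, 0], [0, 0, 0], [0, 0, 0]], fingers=-0.1)

```text
time: 4.83
tool_pos: [0.4305, 0.0122, 0.0446]
tcp_rot: [1.387, 1.083, -1.385]
wrist_force: [-0.0, -0.3, 0.8]
width: 0.449
```

Request:
carry_out(offset=[[0.5, 0, 0], [0.5, 0, 0], [0.5, 0, 0], [0.5, 0, 0], [0.4, 0, 0]], delta_rot=[[0, 0, 0], [0, 0, 0], [0, 0, 0], [0, 0, 0], [0, 0, 0]])

```text
time: 5.25
tool_pos: [0.4293, 0.0122, 0.0192]
tcp_rot: [1.386, 1.085, -1.387]
wrist_force: [0.4, 0.1, 0.8]
width: 0.449
```

Request:
carry_out(offset=[[0.4, 0, 0], [0.3, 0, 0], [0.2, 0, 0], [0.1, 0, 0], [0.0, 0, 0]], delta_rot=[[0, 0, 0], [0, 0, 0], [0, 0, 0], [0, 0, 0], [0, 0, 0]])

```text
time: 5.67
tool_pos: [0.4297, 0.0122, 0.01]
tcp_rot: [1.386, 1.084, -1.387]
wrist_force: [-0.4, -0.1, -0.1]
width: 0.455
```

Request:
carry_out(offset=[[0, 0, 0], [0, 0, 0], [0, 0, 0], [0, 0, 0], [0, 0, 0]], delta_rot=[[0, 0, 0], [0, 0, 0], [0, 0, 0], [0, 0, 0], [0, 0, 0]], fingers=-1, newtons=60)

```text
time: 6.08
tool_pos: [0.4304, 0.0122, 0.0106]
tcp_rot: [1.387, 1.083, -1.385]
wrist_force: [0.1, 0.5, 3.1]
width: 0.175
```

Run:
```python
from h import *
a=np.radians(-104);go([.43,.0122,.0095],Rot([0,0,-1],[np.cos(a),np.sin(a),0]))
```

```text
t 6.08 pos [0.4304 0.0122 0.0106] F [0.1 0.5 3.1] w 0.175 q [-0.03  0.    2.28 -0.    0.86  1.78]
tool-frame cm [ 0.11 -0.03  0.01] rot deg [ 0.05 -0.01 -0.06]
```

Gripped at width 0.175, about 15 mm on the 16 mm tab. Lifting.

Request:
carry_out(offset=[[-1.0, 0, 0], [-2, 0, 0], [-3, 0, 0], [-3, 0, 0], [-1, 0, 0]], delta_rot=[[0, 0, 0], [0, 0, 0], [0, 0, 0], [0, 0, 0], [0, 0, 0]])

```text
time: 6.5
tool_pos: [0.4326, 0.0122, 0.1147]
tcp_rot: [1.39, 1.08, -1.381]
wrist_force: [1.6, 0.0, -1.3]
width: 0.175
```

```bash
cat >> h.py <<'E'
UP=-np.array([np.cos(AZ),np.sin(AZ),0]); UP=UP-N*(UP@N); UP/=np.linalg.norm(UP); SIDE=np.cross(N,UP)
L=-.0015; O=np.array([.4264,-.1134,.052])
def gpose(h,ang=39.):
    t=np.radians(ang-90); return O+N*(h+L), Rot(-N,np.cos(t)*UP+np.sin(t)*SIDE)
E
python3 - <<'E'
from h import *
p,M=gpose(.065); print(p.round(4)); go(p,M)
s=read_state();C=R.from_rotvec(s['tcp_rot']); D=R.from_matrix(C.as_matrix().T@M); rv=D.as_rotvec()
n=10; print('per row rot',np.degrees(rv/n).round(2))
# equal world steps expressed in moving frame
dp=(p-s['tool_pos'])/n
for i in range(n): print((( C*R.from_rotvec(rv*i/n)).inv().apply(dp)*100).round(2).tolist())
E
```

```text
[ 0.3949 -0.1098  0.107 ]
t 6.5 pos [0.4326 0.0122 0.1147] F [ 1.6  0.  -1.3] w 0.175 q [-0.03 -0.14  2.19  0.    1.09  1.78]
tool-frame cm [ 0.75 -0.72 12.75] rot deg [-45.4   -8.31  29.28]
per row rot [-4.54 -0.83  2.93]
[0.07, -0.07, 1.28]
[0.09, -0.18, 1.26]
[0.09, -0.28, 1.24]
[0.09, -0.38, 1.22]
[0.09, -0.48, 1.18]
[0.08, -0.58, 1.14]
[0.06, -0.67, 1.09]
[0.04, -0.76, 1.03]
[0.02, -0.84, 0.97]
[-0.02, -0.91, 0.9]
```

Request:
carry_out(offset=[[0.1, -0.1, 1.3], [0.1, -0.2, 1.3], [0.1, -0.3, 1.2], [0.1, -0.4, 1.2], [0.1, -0.5, 1.2]], delta_rot=[[-4.54, -0.83, 2.93], [-4.54, -0.83, 2.93], [-4.54, -0.83, 2.93], [-4.54, -0.83, 2.93], [-4.54, -0.83, 2.93]])

```text
time: 6.92
tool_pos: [0.4091, -0.0489, 0.105]
tcp_rot: [1.126, 1.028, -0.964]
wrist_force: [0.6, -0.2, -1.2]
width: 0.173
```

Request:
carry_out(offset=[[0.1, -0.6, 1.1], [0.1, -0.7, 1.1], [0, -0.8, 1.0], [0, -0.8, 1.0], [0, -0.9, 0.9]], delta_rot=[[-4.54, -0.83, 2.93], [-4.54, -0.83, 2.93], [-4.54, -0.83, 2.93], [-4.54, -0.83, 2.93], [-4.54, -0.83, 2.93]])

```text
time: 7.33
tool_pos: [0.3979, -0.1038, 0.107]
tcp_rot: [0.894, 0.963, -0.611]
wrist_force: [-0.6, -0.4, -2.7]
width: 0.175
```

Request:
carry_out(offset=[[0, 0, 0], [0, 0, 0], [0, 0, 0], [0, 0, 0], [0, 0, 0]], delta_rot=[[0, 0, 0], [0, 0, 0], [0, 0, 0], [0, 0, 0], [0, 0, 0]])

```text
time: 7.75
tool_pos: [0.3987, -0.103, 0.1068]
tcp_rot: [0.897, 0.965, -0.614]
wrist_force: [0.9, 0.2, -1.7]
width: 0.174
```

Run:
```python
from h import *
go(*gpose(.065)); print(read_state()['joint_vel'].round(3))
im,d,s=grab('wrist'); cv2.imwrite('pics/w4.png',im[:,:,::-1])
```

```text
t 7.75 pos [ 0.3987 -0.103   0.1068] F [ 0.9  0.2 -1.7] w 0.174 q [-0.45 -0.57  2.57  0.23  0.7   0.46]
tool-frame cm [-0.15 -0.64  0.43] rot deg [-2.74 -1.47  2.43]
[-0.     0.    -0.003  0.004 -0.002 -0.008]
```

View pics/w4.png

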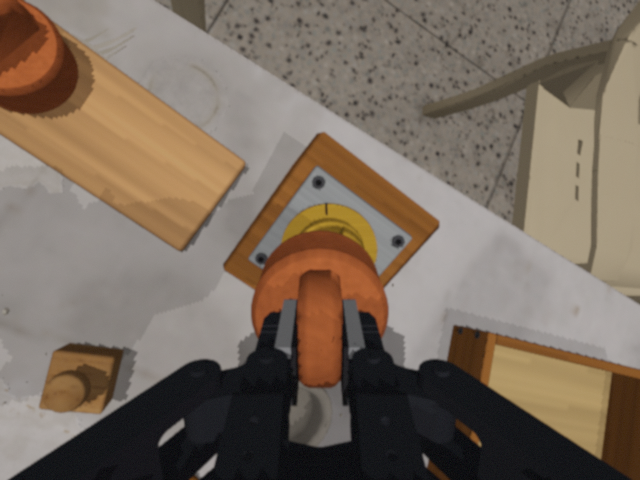

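The lid is held level in the jaws at (320,320). A black mark shows at (326,209), almost in line with the tab. Joint 3 is at its 2.57 limit, so the arm stopped about 8 mm and 4° short. Points nearer the gauge lie farther from the base, so I'll try aligning at a lower height.

Run:
```python
from h import *
for h in(.045,.038): go(*gpose(h))
```

```text
t 7.8 pos [ 0.3988 -0.1031  0.1069] F [ 0.5  0.7 -0.3] w 0.175 q [-0.45 -0.57  2.57  0.23  0.7   0.46]
tool-frame cm [ 1.85 -0.56  0.46] rot deg [-2.71 -1.45  2.41]
t 7.8 pos [ 0.3988 -0.1031  0.1069] F [ 0.5  0.7 -0.3] w 0.175 q [-0.45 -0.57  2.57  0.23  0.7   0.46]
tool-frame cm [ 2.55 -0.54  0.47] rot deg [-2.71 -1.45  2.41]
```

Request:
carry_out(offset=[[0.9, 0, 0], [0.5, -0.15, 0.1], [0.5, -0.2, 0.2], [0, -0.21, 0.16], [0, 0, 0]], delta_rot=[[0, 0, 0], [-0.9, -0.5, 0.8], [-0.9, -0.5, 0.8], [-0.9, -0.45, 0.8], [0, 0, 0]])

```text
time: 8.22
tool_pos: [0.4166, -0.1161, 0.0984]
tcp_rot: [0.864, 0.945, -0.567]
wrist_force: [0.4, -0.5, -1.0]
width: 0.172
```

Run:
```python
from h import *
go(*gpose(.045)); go(*gpose(.03))
```

```text
t 8.22 pos [ 0.4166 -0.1161  0.0984] F [ 0.4 -0.5 -1. ] w 0.172 q [-0.49 -0.51  2.57  0.32  0.63  0.3 ]
tool-frame cm [ 0.16 -0.93 -1.24] rot deg [-0.05 -0.59  0.51]
t 8.22 pos [ 0.4166 -0.1161  0.0984] F [ 0.4 -0.5 -1. ] w 0.172 q [-0.49 -0.51  2.57  0.32  0.63  0.3 ]
tool-frame cm [ 1.66 -0.92 -1.22] rot deg [-0.05 -0.59  0.51]
```

Joint 3 is still binding. I'll fit the arm's kinematics to the readings I have, then work out which gauge poses are reachable.

```bash
cat > k.py <<'E'
from h import *
from scipy.optimize import least_squares
s=read_state()
D=[([-3.68980547e-02,2.64762011e-01,1.60534223,-3.37661853e-05,1.27371,-3.69049254e-02],[.6742,0,.19517],[2.586e-5,1.57301759,5.2e-5],1),
([-.12,-.23,1.96,0,1.42,-.12],[.4413,-.03,.2803],None,.2),([-.12,-.13,2.15,0,1.12,1.70],[.4412,-.0297,.1285],None,.2),
([-.03,-.06,2.26,0,.94,1.78],[.429,.0103,.0463],None,.2),([-.03,0,2.28,0,.86,1.78],[.4304,.0122,.0106],None,.2),([-.03,-.14,2.19,0,1.09,1.78],[.4326,.0122,.1147],None,.2),
([-.45,-.57,2.57,.23,.70,.46],[.3988,-.1031,.1069],None,.2),(s['q'],s['tool_pos'],s['tcp_rot'],1)]
try:
    for l in open('q.txt'): v=[float(x) for x in l.split()]; D.append((v[:6],v[6:9],v[9:],1))
except OSError: pass
open('q.txt','a').write(' '.join(map(str,[*s['q'],*s['tool_pos'],*s['tcp_rot']]))+'\n')
def fk(q,p):
    d,a1,z0,L1,e,L2,L3=p
    r=lambda ax,t:R.from_euler(ax,t)
    A=r('z',q[0]); B=A*r('y',q[1]); C=B*r('y',q[2]); W=C*r('z',q[3])*r('y',q[4])*r('z',q[5])
    P=A.apply([a1,d,z0])+B.apply([0,0,L1])+C.apply([e,0,L2])+W.apply([0,0,L3])
    # tool x = wrist z ; jaw z = -wrist x
    M=W.as_matrix(); return P,np.stack([M[:,2],M[:,1],-M[:,0]],1)
def res(p):
    o=[]
    for q,x,r,w in D: o+=list((fk(q,p)[0]-x)*w*1000)
    return o+list((p-p0)*2)
p0=np.array([.025,0,.3,.4,0,.4,.25]); 
f=least_squares(res,p0); p=f.x
if __name__=='__main__':
    print(p.round(4)); 
    for q,x,r,w in D:
        P,M=fk(q,p); print(((P-x)*1000).round(1), None if r is None else np.degrees((R.from_matrix(M).inv()*R.from_rotvec(r)).magnitude()).round(2))
lo=np.array([-2.63,-.94,.31,-1.31,0,-2.55]);hi=np.array([2.63,2.18,2.57,4.45,2.66,2.55])
def ik(pos,M,q0,free=False):
    def g(q):
        P,m=fk(q,p); return [*((P-pos)*1000),*(np.degrees(R.from_matrix(m.T@M).as_rotvec()))]
    return least_squares(g,np.clip(q0,lo+1e-3,hi-1e-3),bounds=(lo,hi) if not free else (-np.inf,np.inf))
E
python3 - <<'E'
import runpy; g=runpy.run_path('k.py',run_name='__main__')
from h import *
q0=read_state()['q']
for h in(.065,.045,.035,.02,.007,0):
  for ang in(39,-41,219):
    r=g['ik'](*gpose(h,ang),q0 if ang!=219 else q0-[0,0,0,0,0,3.14],True); print(h,ang,r.x.round(2),r.cost.round(2))
E
```

```text
[ 0.0249 -0.0012  0.2532  0.5112  0.0021  0.568   0.3818]
[ 0.1 -0.   0.2] 0.0
[-2.   2.1 -3.2] None
[2.4 1.2 1.3] None
[-1.8  1.7 -0.5] None
[-0.8 -0.2  0.6] None
[-1.  -0.3 -0.8] None
[ 0.5  0.1 -0.8] None
[-0.  -0.2 -0.1] 0.0
0.065 39 [-0.52 -0.61  2.6   0.31  0.69  0.29] 0.0
0.065 -41 [-0.52 -0.61  2.6   0.31  0.69  1.69] 0.0
0.065 219 [-0.52 -0.61  2.6   0.31  0.69 -2.85] 0.0
0.045 39 [-0.5  -0.55  2.61  0.33  0.62  0.28] 0.0
0.045 -41 [-0.5  -0.55  2.61  0.33  0.62  1.67] 0.0
0.045 219 [-0.5  -0.55  2.61  0.33  0.62 -2.86] 0.0
0.035 39 [-0.49 -0.52  2.61  0.34  0.58  0.27] 0.0
0.035 -41 [-0.49 -0.52  2.61  0.34  0.58  1.66] 0.0
0.035 219 [-0.49 -0.52  2.61  0.34  0.58 -2.87] 0.0
0.02 39 [-0.48 -0.47  2.61  0.36  0.53  0.25] 0.0
0.02 -41 [-0.48 -0.47  2.61  0.36  0.53  1.65] 0.0
0.02 219 [-0.48 -0.47  2.61  0.36  0.53 -2.89] 0.0
0.007 39 [-0.47 -0.42  2.61  0.39  0.48  0.23] 0.0
0.007 -41 [-0.47 -0.42  2.61  0.39  0.48  1.63] 0.0
0.007 219 [-0.47 -0.42  2.61  0.39  0.48 -2.91] 0.0
0 39 [-0.47 -0.4   2.61  0.4   0.46  0.22] 0.0
0 -41 [-0.47 -0.4   2.61  0.4   0.46  1.62] 0.0
0 219 [-0.47 -0.4   2.61  0.4   0.46 -2.92] 0.0
```

The fitted model matches to under 1 mm. A straight-on grip needs joint 3 at 2.61, just past its 2.57 limit. The tab can instead be gripped with the tool leaning along the tab's plane, which keeps the wrist further out. I'll find the lean needed over the whole turn.

```bash
cat >> h.py <<'E'
G=-.057+.0015 # grasp pt along lid axis from rim (negative tool x)
def lidpose(rim,axis,tab,phi,H=.0555,tip=.057):
    "TCP pose: lid rim centre, lid axis, tab dir; tool body leans phi deg toward +tab. grasp pt H above rim, TCP tip ahead of it"
    axis=np.array(axis,float); tab=np.array(tab,float); tab-=axis*(axis@tab); tab/=np.linalg.norm(tab)
    b=np.cos(np.radians(phi))*axis+np.sin(np.radians(phi))*tab; jaw=np.cross(tab,axis)
    return np.array(rim)+axis*H-b*tip, Rot(-b,jaw)
def gp(h,ang,phi,**k):
    t=np.radians(ang); return lidpose(O+N*h,N,np.cos(t)*UP+np.sin(t)*SIDE,phi,**k)
E
python3 - <<'E'
import runpy; g=runpy.run_path('k.py')
from h import *
q0=read_state()['q']; H=.0585
for phi in(8,12,16,20,25):
  for ang in(39,0,-41,-46):
    print(phi,ang,[g['ik'](*gp(h,ang,phi,H=H),q0,True).x.round(2).tolist() for h in((.05,.007) if ang==39 else (0.0,))])
a=np.radians(-14)
for phi in (12,20): print(g['ik'](*lidpose([.43,.0122,.012],[0,0,1],[np.cos(a),np.sin(a),0],phi),q0+[.4,.5,0,-.3,0,1.5],True).x.round(2))
E
```

```text
8 39 [[-0.35, -0.52, 2.55, 0.02, 0.68, 0.66], [-0.33, -0.38, 2.56, 0.0, 0.55, 0.69]]
8 0 [[-0.42, -0.33, 2.53, 0.2, 0.59, 1.11]]
8 -41 [[-0.53, -0.33, 2.53, 0.43, 0.63, 1.54]]
8 -46 [[-0.54, -0.33, 2.54, 0.46, 0.63, 1.59]]
12 39 [[-0.29, -0.48, 2.52, -0.1, 0.73, 0.82], [-0.27, -0.35, 2.52, -0.13, 0.6, 0.86]]
12 0 [[-0.4, -0.29, 2.48, 0.14, 0.65, 1.18]]
12 -41 [[-0.55, -0.28, 2.49, 0.44, 0.7, 1.51]]
12 -46 [[-0.57, -0.28, 2.5, 0.47, 0.7, 1.55]]
16 39 [[-0.23, -0.43, 2.49, -0.2, 0.78, 0.94], [-0.22, -0.31, 2.49, -0.23, 0.66, 0.99]]
16 0 [[-0.38, -0.25, 2.44, 0.1, 0.72, 1.24]]
16 -41 [[-0.57, -0.23, 2.45, 0.44, 0.77, 1.49]]
16 -46 [[-0.59, -0.23, 2.46, 0.48, 0.78, 1.53]]
20 39 [[-0.18, -0.39, 2.46, -0.27, 0.83, 1.04], [-0.17, -0.27, 2.46, -0.31, 0.72, 1.1]]
20 0 [[-0.36, -0.21, 2.4, 0.06, 0.78, 1.28]]
20 -41 [[-0.58, -0.19, 2.41, 0.43, 0.84, 1.48]]
20 -46 [[-0.61, -0.19, 2.42, 0.47, 0.84, 1.51]]
25 39 [[-0.12, -0.33, 2.42, -0.34, 0.9, 1.15], [-0.12, -0.21, 2.41, -0.38, 0.8, 1.2]]
25 0 [[-0.35, -0.15, 2.34, 0.03, 0.86, 1.32]]
25 -41 [[-0.59, -0.12, 2.36, 0.42, 0.92, 1.47]]
25 -46 [[-0.62, -0.12, 2.37, 0.47, 0.93, 1.49]]
[-0.06  0.14  2.15  0.04  1.06  1.73]
[-0.07  0.23  2.07  0.06  1.19  1.71]
```

A 14° lean toward the gauge's high side keeps joint 3 at 2.51 or less. I'll set the lid back on its place on the board and regrip it leaning.

```bash
cat >> h.py <<'E'
def plan(p,M,n,start=None):
    "rows from the present (or start) pose; returns nothing, prints offsets/rots"
    s=read_state(); p0,C=(s['tool_pos'],R.from_rotvec(s['tcp_rot'])) if start is None else (np.array(start[0]),R.from_matrix(start[1]))
    rv=(C.inv()*R.from_matrix(M)).as_rotvec(); dp=(np.array(p)-p0)/n
    print('t',round(s['time'],2),'rot/row',np.degrees(rv/n).round(2).tolist())
    print('off',[((C*R.from_rotvec(rv*i/n)).inv().apply(dp)*100).round(2).tolist() for i in range(n)])
ta=np.radians(-14); TAB=np.array([np.cos(ta),np.sin(ta),0]); Z=np.array([0,0,1.])
E
python3 - <<'E'
from h import *
plan([.43,.0122,.095],Rot(-Z,np.cross(TAB,Z)),10)
E
```

```text
t 8.22 rot/row [4.55, 0.8, -2.9]
off [[0.03, 0.79, -1.02], [0.0, 0.71, -1.08], [-0.01, 0.62, -1.13], [-0.03, 0.53, -1.18], [-0.03, 0.43, -1.22], [-0.04, 0.33, -1.25], [-0.03, 0.23, -1.27], [-0.02, 0.13, -1.28], [-0.01, 0.02, -1.29], [0.01, -0.08, -1.29]]
```

Request:
carry_out(offset=[[-0.3, 0.8, -1.0], [0, 0.7, -1.1], [0, 0.6, -1.1], [0, 0.5, -1.2], [0, 0.4, -1.2]], delta_rot=[[4.55, 0.8, -2.9], [4.55, 0.8, -2.9], [4.55, 0.8, -2.9], [4.55, 0.8, -2.9], [4.55, 0.8, -2.9]])

```text
time: 8.63
tool_pos: [0.4181, -0.0605, 0.0975]
tcp_rot: [1.094, 1.024, -0.907]
wrist_force: [0.1, -0.3, -0.7]
width: 0.172
```

Request:
carry_out(offset=[[0, 0.3, -1.2], [0, 0.2, -1.3], [0, 0.1, -1.3], [0, 0, -1.3], [0, -0.1, -1.3]], delta_rot=[[4.55, 0.8, -2.9], [4.55, 0.8, -2.9], [4.55, 0.8, -2.9], [4.55, 0.8, -2.9], [4.55, 0.8, -2.9]])

```text
time: 9.05
tool_pos: [0.4203, 0.0045, 0.0938]
tcp_rot: [1.35, 1.083, -1.323]
wrist_force: [-0.3, 0.5, -1.2]
width: 0.174
```

Request:
carry_out(offset=[[0, 0, 0], [0, 0, 0], [0, 0, 0], [0, 0, 0], [0, 0, 0]], delta_rot=[[0, 0, 0], [0, 0, 0], [0, 0, 0], [0, 0, 0], [0, 0, 0]])

```text
time: 9.47
tool_pos: [0.4191, 0.0026, 0.0934]
tcp_rot: [1.348, 1.083, -1.319]
wrist_force: [0.3, -0.9, -0.3]
width: 0.177
```

Run:
```python
from h import *
go([.43,.0122,.0115],Rot(-Z,np.cross(TAB,Z)))
```

```text
t 9.47 pos [0.4191 0.0026 0.0934] F [ 0.3 -0.9 -0.3] w 0.177 q [-0.04 -0.17  2.26 -0.02  1.02  1.72]
tool-frame cm [ 8.21  0.6  -1.21] rot deg [ 3.67  0.42 -2.11]
```

Request:
carry_out(offset=[[1.5, 0.2, -0.4], [1.5, 0.2, -0.4], [1.5, 0.2, -0.41], [1.2, 0, 0], [0.8, 0, 0]], delta_rot=[[1.2, 0.14, -0.7], [1.2, 0.14, -0.7], [1.27, 0.14, -0.71], [0, 0, 0], [0, 0, 0]])

```text
time: 9.88
tool_pos: [0.4283, 0.0128, 0.0276]
tcp_rot: [1.387, 1.084, -1.388]
wrist_force: [-1.5, 0.7, -2.1]
width: 0.173
```

Request:
carry_out(offset=[[0.6, 0, 0], [0.3, 0, 0], [0.2, 0, 0], [0, 0, 0], [0, 0, 0]], delta_rot=[[0, 0, 0], [0, 0, 0], [0, 0, 0], [0, 0, 0], [0, 0, 0]])

```text
time: 10.3
tool_pos: [0.4296, 0.0131, 0.0182]
tcp_rot: [1.388, 1.083, -1.386]
wrist_force: [0.5, 0.7, -2.1]
width: 0.18
```

Run:
```python
from h import *
go([.43,.0122,.0106],Rot(-Z,np.cross(TAB,Z)))
```

```text
t 10.3 pos [0.4296 0.0131 0.0182] F [ 0.5  0.7 -2.1] w 0.18 q [-0.03 -0.01  2.28  0.    0.88  1.79]
tool-frame cm [0.76 0.06 0.08] rot deg [-0.02 -0.03 -0.04]
```

Request:
carry_out(offset=[[0.25, 0, 0.08], [0.2, 0.06, 0], [0.15, 0, 0], [0.1, 0, 0], [0, 0, 0]], delta_rot=[[0, 0, 0], [0, 0, 0], [0, 0, 0], [0, 0, 0], [0, 0, 0]])

```text
time: 10.72
tool_pos: [0.4296, 0.0123, 0.0107]
tcp_rot: [1.387, 1.084, -1.387]
wrist_force: [0.0, -0.6, -1.5]
width: 0.177
```

Run:
```python
from h import *
go([.43,.0122,.0106],Rot(-Z,np.cross(TAB,Z)))
st=([.43,.0122,.0106],Rot(-Z,np.cross(TAB,Z)))
p,M=lidpose([.43,.0122,.012],Z,TAB,14,H=.0575); print(p,p+.019*0)
plan(p,M,4,st)
```

```text
t 10.72 pos [0.4296 0.0123 0.0107] F [ 0.  -0.6 -1.5] w 0.177 q [-0.03  0.    2.28  0.    0.86  1.79]
tool-frame cm [ 0.01  0.04 -0.  ] rot deg [-0.01 -0.02  0.02]
[0.41662006 0.01553599 0.01419314] [0.41662006 0.01553599 0.01419314]
t 10.72 rot/row [-0.0, -0.0, -3.5]
off [[-0.09, -0.34, -0.0], [-0.07, -0.35, -0.0], [-0.05, -0.35, -0.0], [-0.03, -0.36, -0.0]]
```

Request:
carry_out(offset=[[0.05, 0, 0], [0.05, 0, 0], [0, 0, 0], [0, 0, 0], [0, 0, 0]], delta_rot=[[0, 0, 0], [0, 0, 0], [0, 0, 0], [0, 0, 0], [0, 0, 0]])

```text
time: 11.13
tool_pos: [0.4297, 0.0123, 0.0106]
tcp_rot: [1.387, 1.084, -1.387]
wrist_force: [-3.4, 0.5, 7.6]
width: 0.176
```

Request:
carry_out(offset=[[0, 0, 0], [0, 0, 0], [0, 0, 0], [-0.1, 0, 0], [0, 0, 0]], delta_rot=[[0, 0, 0], [0, 0, 0], [0, 0, 0], [0, 0, 0], [0, 0, 0]], fingers=-0.1)

```text
time: 11.55
tool_pos: [0.4296, 0.0123, 0.0107]
tcp_rot: [1.387, 1.084, -1.387]
wrist_force: [-0.8, 0.6, -0.5]
width: 0.449
```

Request:
carry_out(offset=[[-0.09, -0.34, 0], [-0.07, -0.35, 0], [-0.05, -0.35, 0], [-0.03, -0.36, 0], [0, 0, 0]], delta_rot=[[0, 0, -3.5], [0, 0, -3.5], [0, 0, -3.5], [0, 0, -3.5], [0, 0, 0]])

```text
time: 11.97
tool_pos: [0.4181, 0.0152, 0.0143]
tcp_rot: [1.287, 1.287, -1.56]
wrist_force: [0.5, -0.3, -0.3]
width: 0.448
```

Run:
```python
from h import *
go(*lidpose([.43,.0122,.012],Z,TAB,14,H=.0575))
im,d,s=grab('wrist'); W=world('wrist',d,s); hsv=cv2.cvtColor(im,cv2.COLOR_RGB2HSV)
for lo,hi in((.066,.08),(.041,.05)):
    t=W[(W[...,2]>lo)&(W[...,2]<hi)&(hsv[...,1]>110)&(np.hypot(W[...,0]-.43,W[...,1]-.012)<.04)]; t=np.ascontiguousarray(t[:,:2],np.float32)*1000
    print(len(t),cv2.minAreaRect(t),cv2.minEnclosingCircle(t))
```

```text
t 11.97 pos [0.4181 0.0152 0.0143] F [ 0.5 -0.3 -0.3] w 0.448 q [-0.06  0.16  2.13  0.05  1.1   1.72]
tool-frame cm [ 0.04 -0.15  0.01] rot deg [-0.04 -0.05  0.04]
2628 ((433.3220520019531, 10.76171588897705), (15.709810256958008, 27.56612205505371), 76.78104400634766) ((433.19854736328125, 11.380589485168457), 14.173064231872559)
6789 ((431.5589599609375, 10.314754486083984), (55.161502838134766, 53.76260757446289), 8.2053804397583) ((431.2748718261719, 11.222167015075684), 28.40865707397461)
```

Request:
carry_out(offset=[[0.04, -0.12, 0], [0, 0, 0], [0, 0, 0], [0, 0, 0], [0, 0, 0]], delta_rot=[[0, 0, 0], [0, 0, 0], [0, 0, 0], [0, 0, 0], [0, 0, 0]], fingers=-1, newtons=80)

```text
time: 12.43
tool_pos: [0.4143, 0.016, 0.0142]
tcp_rot: [1.287, 1.287, -1.559]
wrist_force: [-0.3, -0.0, -1.2]
width: 0.17
```

Request:
carry_out(offset=[[0, 0, 0], [0, 0, 0], [0, 0, 0], [0, 0, 0], [0, 0, 0]], delta_rot=[[0, 0, 0], [0, 0, 0], [0, 0, 0], [0, 0, 0], [0, 0, 0]])

```text
time: 12.85
tool_pos: [0.4149, 0.0159, 0.0143]
tcp_rot: [1.287, 1.287, -1.56]
wrist_force: [-0.2, 0.5, -1.3]
width: 0.173
```

```bash
cat >> h.py <<'E'
def LP(rim,axis,tab):
    "TCP pose that puts the held lid at rim/axis/tab, from the recorded grasp"
    g=np.load('grasp.npz'); axis=np.array(axis,float); tab=np.array(tab,float); tab-=axis*(axis@tab); tab/=np.linalg.norm(tab)
    Q=np.stack([tab,np.cross(axis,tab),axis],1); return np.array(rim)+Q@g['t'],Q@g['M']
def GP(h,ang):
    t=np.radians(ang); return LP(O+N*h,N,np.cos(t)*UP+np.sin(t)*SIDE)
E
python3 - <<'E'
from h import *
s=read_state(); Q=np.stack([TAB,np.cross(Z,TAB),Z],1)
np.savez('grasp.npz',t=Q.T@(s['tool_pos']-[.4303,.0120,.012]),M=Q.T@R.from_rotvec(s['tcp_rot']).as_matrix())
g=np.load('grasp.npz');print(g['t'].round(4)); go(*LP([.4303,.012,.10],Z,TAB))
st=LP([.4303,.012,.11],Z,TAB); p,M=GP(.055,39); plan(p,M,10,st)
import k; q=s['q']
for h,a in((.055,39),(.007,39),(0,0),(0,-41)): print(k.ik(*GP(h,a),q-[.3,.5,-.4,.1,.3,1],True).x.round(2))
E
```

```text
[-0.0158  0.0001  0.0023]
t 12.85 pos [0.4149 0.0159 0.0143] F [-0.2  0.5 -1.3] w 0.173 q [-0.06  0.15  2.13  0.05  1.1   1.72]
tool-frame cm [-8.54 -2.13 -0.  ] rot deg [ 0. -0.  0.]
t 12.85 rot/row [-4.2, -1.91, 2.96]
off [[0.15, 0.09, 1.38], [0.2, -0.02, 1.37], [0.24, -0.14, 1.36], [0.28, -0.25, 1.34], [0.3, -0.36, 1.31], [0.33, -0.47, 1.26], [0.34, -0.58, 1.21], [0.35, -0.68, 1.16], [0.35, -0.78, 1.09], [0.34, -0.88, 1.02]]
[-0.26 -0.47  2.51 -0.15  0.76  0.87]
[-0.25 -0.33  2.51 -0.18  0.62  0.92]
[-0.39 -0.27  2.46  0.12  0.68  1.21]
[-0.56 -0.26  2.48  0.44  0.73  1.5 ]
```

Request:
carry_out(offset=[[-0.97, -0.24, 0], [-2, -0.5, 0], [-3, -0.75, 0], [-2.5, -0.62, 0], [-1.04, -0.26, 0]], delta_rot=[[0, 0, 0], [0, 0, 0], [0, 0, 0], [0, 0, 0], [0, 0, 0]])

```text
time: 13.27
tool_pos: [0.4176, 0.0157, 0.1163]
tcp_rot: [1.29, 1.283, -1.555]
wrist_force: [0.0, -0.5, -0.9]
width: 0.17
```

Request:
carry_out(offset=[[0.15, 0.09, 1.38], [0.2, -0.02, 1.37], [0.24, -0.14, 1.36], [0.28, -0.25, 1.34], [0.3, -0.36, 1.31]], delta_rot=[[-4.2, -1.91, 2.96], [-4.2, -1.91, 2.96], [-4.2, -1.91, 2.96], [-4.2, -1.91, 2.96], [-4.2, -1.91, 2.96]])

```text
time: 13.68
tool_pos: [0.4004, -0.0519, 0.1038]
tcp_rot: [1.018, 1.181, -1.156]
wrist_force: [-0.7, 0.1, -2.2]
width: 0.173
```

Request:
carry_out(offset=[[0.33, -0.47, 1.26], [0.34, -0.58, 1.21], [0.35, -0.68, 1.16], [0.35, -0.78, 1.09], [0.34, -0.88, 1.02]], delta_rot=[[-4.2, -1.91, 2.96], [-4.2, -1.91, 2.96], [-4.2, -1.91, 2.96], [-4.2, -1.91, 2.96], [-4.2, -1.91, 2.96]])

```text
time: 14.1
tool_pos: [0.3856, -0.1188, 0.0949]
tcp_rot: [0.75, 1.046, -0.77]
wrist_force: [0.8, 0.1, -1.9]
width: 0.17
```

Request:
carry_out(offset=[[0, 0, 0], [0, 0, 0], [0, 0, 0], [0, 0, 0], [0, 0, 0]], delta_rot=[[0, 0, 0], [0, 0, 0], [0, 0, 0], [0, 0, 0], [0, 0, 0]])

```text
time: 14.52
tool_pos: [0.3874, -0.1185, 0.096]
tcp_rot: [0.755, 1.046, -0.773]
wrist_force: [0.3, 0.4, -1.8]
width: 0.17
```

Run:
```python
from h import *
go(*GP(.055,39)); go(*GP(.04,39))
```

```text
t 14.52 pos [ 0.3874 -0.1185  0.096 ] F [ 0.3  0.4 -1.8] w 0.17 q [-0.26 -0.47  2.5  -0.15  0.76  0.87]
tool-frame cm [ 0.03 -0.13 -0.05] rot deg [-0.04 -0.03  0.02]
t 14.52 pos [ 0.3874 -0.1185  0.096 ] F [ 0.3  0.4 -1.8] w 0.17 q [-0.26 -0.47  2.5  -0.15  0.76  0.87]
tool-frame cm [ 1.48  0.24 -0.05] rot deg [-0.04 -0.03  0.02]
```

Request:
carry_out(offset=[[0.2, -0.08, -0.05], [0.6, 0.15, 0], [0.6, 0.15, 0], [0.5, 0.13, 0], [0.35, 0.09, 0]], delta_rot=[[0, 0, 0], [0, 0, 0], [0, 0, 0], [0, 0, 0], [0, 0, 0]])

```text
time: 14.93
tool_pos: [0.3963, -0.1201, 0.0736]
tcp_rot: [0.754, 1.048, -0.774]
wrist_force: [-0.2, 0.1, -2.6]
width: 0.164
```

Run:
```python
from h import *
go(*GP(.032,39)); go(*GP(.02,39))
```

```text
t 14.93 pos [ 0.3963 -0.1201  0.0736] F [-0.2  0.1 -2.6] w 0.164 q [-0.26 -0.4   2.51 -0.16  0.69  0.89]
tool-frame cm [-0.13  0.14  0.11] rot deg [-0.02 -0.1   0.11]
t 14.93 pos [ 0.3963 -0.1201  0.0736] F [-0.2  0.1 -2.6] w 0.164 q [-0.26 -0.4   2.51 -0.16  0.69  0.89]
tool-frame cm [1.03 0.44 0.12] rot deg [-0.02 -0.1   0.11]
```

Request:
carry_out(offset=[[0, 0.1, 0.06], [0.3, 0.1, 0.03], [0.35, 0.1, 0], [0.35, 0.1, 0], [0, 0, 0]], delta_rot=[[0, 0, 0], [0, 0, 0], [0, 0, 0], [0, 0, 0], [0, 0, 0]])

```text
time: 15.35
tool_pos: [0.4031, -0.1209, 0.0658]
tcp_rot: [0.754, 1.047, -0.774]
wrist_force: [-0.5, 0.5, -1.9]
width: 0.17
```

Run:
```python
from h import *
go(*GP(.02,39)); go(*GP(.007,39))
```

```text
t 15.35 pos [ 0.4031 -0.1209  0.0658] F [-0.5  0.5 -1.9] w 0.17 q [-0.25 -0.37  2.51 -0.17  0.66  0.91]
tool-frame cm [ 0.08  0.03 -0.01] rot deg [-0.04 -0.06  0.08]
t 15.35 pos [ 0.4031 -0.1209  0.0658] F [-0.5  0.5 -1.9] w 0.17 q [-0.25 -0.37  2.51 -0.17  0.66  0.91]
tool-frame cm [ 1.34  0.35 -0.01] rot deg [-0.04 -0.06  0.08]
```

Request:
carry_out(offset=[[0.3, 0.08, 0], [0.3, 0.08, 0], [0.3, 0.08, 0], [0.25, 0.06, 0], [0, 0, 0]], delta_rot=[[0, 0, 0], [0, 0, 0], [0, 0, 0], [0, 0, 0], [0, 0, 0]])

```text
time: 15.77
tool_pos: [0.4091, -0.1215, 0.0556]
tcp_rot: [0.754, 1.047, -0.774]
wrist_force: [-0.1, 0.5, -0.7]
width: 0.169
```

Run:
```python
from h import *
go(*GP(.007,39)); print(read_state()['torque'].round(2))
```

```text
t 15.77 pos [ 0.4091 -0.1215  0.0556] F [-0.1  0.5 -0.7] w 0.169 q [-0.25 -0.34  2.51 -0.18  0.63  0.92]
tool-frame cm [ 0.2   0.05 -0.01] rot deg [-0.03 -0.06  0.08]
[0.13 0.23 0.06]
```

Request:
carry_out(offset=[[0.1, 0.03, 0], [0.08, 0.02, 0], [0.05, 0.01, 0], [0, 0, 0], [0, 0, 0]], delta_rot=[[0, 0, 0], [0, 0, 0], [0, 0, 0], [0, 0, 0], [0, 0, 0]])

```text
time: 16.18
tool_pos: [0.4105, -0.1217, 0.0543]
tcp_rot: [0.754, 1.046, -0.774]
wrist_force: [-0.4, 1.0, -0.6]
width: 0.173
```

Run:
```python
from h import *
go(*GP(.007,39)); s=read_state(); print(s['torque'].round(2),'axial',np.round(s['wrist_force']@N,1))
```

```text
t 16.18 pos [ 0.4105 -0.1217  0.0543] F [-0.4  1.  -0.6] w 0.173 q [-0.25 -0.33  2.51 -0.18  0.62  0.93]
tool-frame cm [ 0.03 -0.04 -0.05] rot deg [-0.04 -0.01  0.04]
[ 0.07  0.35 -0.04] axial -0.3
```

Request:
carry_out(offset=[[0.05, -0.02, -0.02], [0.05, 0.01, 0], [0.05, 0.01, 0], [0, 0, 0], [0, 0, 0]], delta_rot=[[0, 0, 0], [0, 0, 0], [0, 0, 0], [0, 0, 0], [0, 0, 0]])

```text
time: 16.6
tool_pos: [0.411, -0.1217, 0.0533]
tcp_rot: [0.755, 1.046, -0.774]
wrist_force: [-4.2, 2.5, 7.1]
width: 0.168
```

Run:
```python
from h import *
go(*GP(.007,39)); s=read_state(); print(s['torque'].round(2),'axial',np.round(s['wrist_force']@N,1))
```

```text
t 16.6 pos [ 0.411  -0.1217  0.0533] F [-4.2  2.5  7.1] w 0.168 q [-0.25 -0.33  2.51 -0.18  0.62  0.93]
tool-frame cm [-0.08 -0.06 -0.04] rot deg [-0.07 -0.02  0.04]
[ 0.43  0.67 -0.09] axial 8.4
```

Contact: 8 N along the axis at the expected height, with little side load. Now I'll work out the screw step, which is the same for every row in the tool frame.

```bash
cat >> h.py <<'E'
def screw(deg):
    s=read_state(); C=R.from_rotvec(s['tcp_rot']); rot=R.from_rotvec(N*np.radians(deg)); x=s['tool_pos']
    dx=O+rot.apply(x-O)+N*np.radians(deg)*.005-x
    print('screw',deg,'off',(C.inv().apply(dx)*100).round(3),'rot',(C.inv().apply(N)*deg).round(2))
def st():
    s=read_state(); g=np.load('grasp.npz'); C=R.from_rotvec(s['tcp_rot']).as_matrix(); Q=C@g['M'].T; rim=s['tool_pos']-Q@g['t']
    d=rim-O; h=d@N; t=Q[:,0]; F=np.array(s['wrist_force'])
    print('t',round(s['time'],2),'h mm',(h*1e3).round(2),'lat',((d-h*N)*1e3).round(1),'ang',np.degrees(np.arctan2(t@SIDE,t@UP)).round(1),'tilt',np.degrees(np.arccos(min(1,Q[:,2]@N))).round(1),'Fax',(F@N).round(1),'Flat',(F-N*(F@N)).round(1),'Tax',(np.array(s['torque'])@N).round(2),'w',round(s['width'],3),'q',s['q'].round(2))
E
python3 - <<'E'
from h import *
st(); screw(-4); screw(-6)
E
```

```text
t 16.6 h mm 6.05 lat [ 0.5 -0.2  0.3] ang 38.9 tilt 0.0 Fax 8.4 Flat [-0.1  2.1 -0.2] Tax -0.26 w 0.168 q [-0.25 -0.33  2.51 -0.18  0.62  0.93]
screw -4 off [ 0.034  0.01  -0.108] rot [3.88 0.97 0.  ]
screw -6 off [ 0.05   0.017 -0.162] rot [5.82 1.46 0.  ]
```

Request:
carry_out(offset=[[0.034, 0.01, -0.108], [0.034, 0.01, -0.108], [0.034, 0.01, -0.108], [0.034, 0.01, -0.108], [0.034, 0.01, -0.108]], delta_rot=[[3.88, 0.97, 0], [3.88, 0.97, 0], [3.88, 0.97, 0], [3.88, 0.97, 0], [3.88, 0.97, 0]])

```text
time: 17.02
tool_pos: [0.4108, -0.1179, 0.0512]
tcp_rot: [1.085, 0.999, -0.939]
wrist_force: [-4.9, -3.6, 7.0]
width: 0.17
```

Run:
```python
from h import *
st()
```

```text
t 17.02 h mm 4.6 lat [ 1.3 -1.4  0.8] ang 18.9 tilt 0.1 Fax 8.2 Flat [-0.8 -4.1 -0.2] Tax 0.34 w 0.17 q [-0.32 -0.3   2.48 -0.03  0.66  1.08]
```

Request:
carry_out(offset=[[0.034, 0.01, -0.108], [0.034, 0.01, -0.108], [0.034, 0.01, -0.108], [0.034, 0.01, -0.108], [0, 0, 0]], delta_rot=[[3.88, 0.97, 0], [3.88, 0.97, 0], [3.88, 0.97, 0], [3.88, 0.97, 0], [0, 0, 0]])

```text
time: 17.43
tool_pos: [0.4109, -0.1138, 0.0492]
tcp_rot: [1.351, 0.945, -1.066]
wrist_force: [-4.4, 0.0, 6.6]
width: 0.168
```

Run:
```python
from h import *
st();screw(-4)
C=R.from_rotvec(read_state()['tcp_rot']); print('UP',C.inv().apply(UP).round(2),'SIDE',C.inv().apply(SIDE).round(2))
```

```text
t 17.43 h mm 3.0 lat [ 0.8 -1.6  0.6] ang 2.8 tilt 0.1 Fax 7.9 Flat [-0.4 -0.4 -0.2] Tax -0.01 w 0.168 q [-0.38 -0.28  2.46  0.1   0.69  1.19]
screw -4 off [ 0.035  0.002 -0.103] rot [ 3.88  0.97 -0.  ]
UP [-0.24  0.97  0.05] SIDE [-0.01  0.05 -1.  ]
```

Request:
carry_out(offset=[[0.034, 0.01, -0.108], [0.034, 0.01, -0.108], [0.034, 0.01, -0.108], [0.034, 0.01, -0.108], [0, 0, 0]], delta_rot=[[3.88, 0.97, 0], [3.88, 0.97, 0], [3.88, 0.97, 0], [3.88, 0.97, 0], [0, 0, 0]])

```text
time: 17.85
tool_pos: [0.4122, -0.1097, 0.0479]
tcp_rot: [1.616, 0.872, -1.186]
wrist_force: [-4.3, -0.0, 6.3]
width: 0.171
```

Run:
```python
from h import *
st()
```

```text
t 17.85 h mm 1.52 lat [ 0.5 -1.7  0.4] ang -13.2 tilt 0.1 Fax 7.6 Flat [-0.6 -0.4 -0.3] Tax -0.01 w 0.171 q [-0.45 -0.27  2.46  0.22  0.71  1.3 ]
```

Request:
carry_out(offset=[[0.034, 0.01, -0.108], [0.034, 0.01, -0.108], [0.034, 0.01, -0.108], [0.034, 0.01, -0.108], [0, 0, 0]], delta_rot=[[3.88, 0.97, 0], [3.88, 0.97, 0], [3.88, 0.97, 0], [3.88, 0.97, 0], [0, 0, 0]])

```text
time: 18.27
tool_pos: [0.4145, -0.1059, 0.0474]
tcp_rot: [1.883, 0.778, -1.299]
wrist_force: [-4.7, -0.2, 6.1]
width: 0.171
```

Run:
```python
from h import *
st()
```

```text
t 18.27 h mm 0.07 lat [ 0.2 -1.7  0.2] ang -29.2 tilt 0.1 Fax 7.6 Flat [-0.9 -0.6 -0.5] Tax 0.02 w 0.171 q [-0.51 -0.26  2.46  0.35  0.72  1.41]
```

Request:
carry_out(offset=[[0.034, 0.01, -0.108], [0.034, 0.01, -0.108], [0.03, 0.01, -0.108], [0, 0, 0], [0, 0, 0]], delta_rot=[[3.88, 0.97, 0], [3.88, 0.97, 0], [3.88, 0.97, 0], [0, 0, 0], [0, 0, 0]])

```text
time: 18.68
tool_pos: [0.4169, -0.103, 0.0478]
tcp_rot: [2.081, 0.696, -1.378]
wrist_force: [-8.9, -0.6, 11.1]
width: 0.174
```

Run:
```python
from h import *
st()
```

```text
t 18.68 h mm -0.6 lat [ 0.4 -1.2  0.3] ang -41.1 tilt 0.0 Fax 14.0 Flat [-1.9 -1.4 -1. ] Tax -0.13 w 0.174 q [-0.56 -0.25  2.47  0.44  0.73  1.5 ]
```

Request:
carry_out(offset=[[0.02, 0.01, -0.08], [0.02, 0.01, -0.08], [0, 0, 0], [0, 0, 0], [0, 0, 0]], delta_rot=[[2.91, 0.73, 0], [2.91, 0.73, 0], [0, 0, 0], [0, 0, 0], [0, 0, 0]])

```text
time: 19.1
tool_pos: [0.4178, -0.102, 0.048]
tcp_rot: [2.179, 0.649, -1.416]
wrist_force: [-14.8, -1.7, 18.0]
width: 0.171
```

Run:
```python
from h import *
st()
im,d,s=grab('wrist'); cv2.imwrite('pics/w5.png',im[100:,80:560,::-1])
```

```text
t 19.1 h mm -0.79 lat [ 0.1 -1.3  0.1] ang -47.0 tilt 0.1 Fax 22.8 Flat [-3.5 -3.  -1.8] Tax -0.09 w 0.171 q [-0.58 -0.25  2.48  0.48  0.74  1.54]
```

View pics/w5.png

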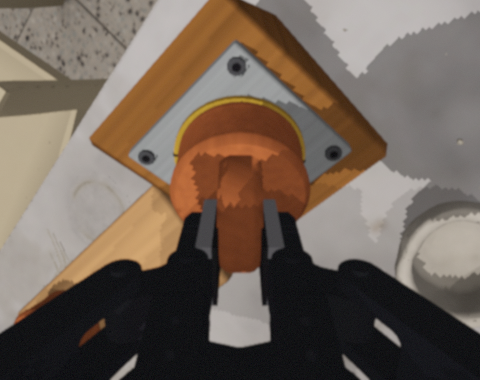

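The lid went home. The rim sank 6.8 mm over 1.5 rad with no jam at 3.5 mm, and axial force rose only at the end. In the picture only a thin ring of shoulder shows round the rim at (240,105). It fits, so it goes on the bat. Unscrewing now.

Run:
```python
from h import *
screw(6)
```

```text
screw 6 off [-0.054  0.001  0.153] rot [-5.82 -1.46  0.  ]
```

Request:
carry_out(offset=[[-0.07, 0, 0.15], [-0.05, -0.01, 0.16], [-0.05, -0.01, 0.16], [-0.05, -0.01, 0.16], [-0.05, -0.01, 0.16]], delta_rot=[[-5.82, -1.46, 0], [-5.82, -1.46, 0], [-5.82, -1.46, 0], [-5.82, -1.46, 0], [-5.82, -1.46, 0]])

```text
time: 19.57
tool_pos: [0.4132, -0.1071, 0.0479]
tcp_rot: [1.679, 0.853, -1.211]
wrist_force: [-1.0, 3.9, 4.5]
width: 0.169
```

Run:
```python
from h import *
st()
```

```text
t 19.57 h mm 1.14 lat [ 1.  -0.   0.6] ang -16.8 tilt 0.0 Fax 4.6 Flat [1.3 3.7 0.5] Tax -0.17 w 0.169 q [-0.46 -0.26  2.46  0.25  0.71  1.33]
```

Request:
carry_out(offset=[[-0.05, -0.015, 0.16], [-0.05, -0.015, 0.16], [-0.05, -0.015, 0.16], [-0.05, -0.015, 0.16], [0, 0, 0]], delta_rot=[[-5.82, -1.46, 0], [-5.82, -1.46, 0], [-5.82, -1.46, 0], [-5.82, -1.46, 0], [0, 0, 0]])

```text
time: 19.98
tool_pos: [0.4103, -0.1132, 0.0492]
tcp_rot: [1.278, 0.962, -1.031]
wrist_force: [-3.0, 0.7, 4.9]
width: 0.173
```

Request:
carry_out(offset=[[-0.05, -0.015, 0.16], [-0.05, -0.015, 0.16], [-0.05, -0.015, 0.16], [-0.05, -0.015, 0.16], [0, 0, 0]], delta_rot=[[-5.82, -1.46, 0], [-5.82, -1.46, 0], [-5.82, -1.46, 0], [-5.82, -1.46, 0], [0, 0, 0]])

```text
time: 20.4
tool_pos: [0.4097, -0.1187, 0.0514]
tcp_rot: [0.885, 1.03, -0.839]
wrist_force: [-4.4, 3.6, 8.2]
width: 0.171
```

Run:
```python
from h import *
st(); screw(4)
```

```text
t 20.4 h mm 5.29 lat [-0.4  1.  -0.3] ang 31.0 tilt 0.0 Fax 9.5 Flat [ 0.3  3.  -0. ] Tax -0.18 w 0.171 q [-0.27 -0.32  2.5  -0.13  0.64  0.99]
screw 4 off [-0.033 -0.012  0.111] rot [-3.88 -0.97 -0.  ]
```

Two more 4° rows reach the marks, then I'll pull off along the axis.

Request:
carry_out(offset=[[-0.04, -0.01, 0.1], [-0.04, -0.01, 0.1], [0, 0, 0], [0, 0, 0], [0, 0, 0]], delta_rot=[[-3.88, -0.97, 0], [-3.88, -0.97, 0], [0, 0, 0], [0, 0, 0], [0, 0, 0]])

```text
time: 20.82
tool_pos: [0.4102, -0.1217, 0.0531]
tcp_rot: [0.756, 1.044, -0.775]
wrist_force: [-3.5, 0.7, 5.0]
width: 0.171
```

Request:
carry_out(offset=[[-0.1, -0.025, 0], [-0.1, -0.025, 0], [-0.15, -0.04, 0], [-0.15, -0.04, 0], [0, 0, 0]], delta_rot=[[0, 0, 0], [0, 0, 0], [0, 0, 0], [0, 0, 0], [0, 0, 0]])

```text
time: 21.23
tool_pos: [0.4066, -0.121, 0.0565]
tcp_rot: [0.754, 1.046, -0.775]
wrist_force: [0.1, 0.4, -1.3]
width: 0.174
```

Run:
```python
from h import *
st()
```

```text
t 21.23 h mm 11.06 lat [-1.4  0.3 -0.8] ang 38.9 tilt 0.1 Fax -1.2 Flat [-0.5  0.4 -0.3] Tax -0.03 w 0.174 q [-0.25 -0.34  2.51 -0.18  0.63  0.92]
```

Request:
carry_out(offset=[[-0.6, -0.15, 0], [-1, -0.25, 0], [-1.2, -0.3, 0], [-1.2, -0.3, 0], [-0.8, -0.2, 0]], delta_rot=[[0, 0, 0], [0, 0, 0], [0, 0, 0], [0, 0, 0], [0, 0, 0]])

```text
time: 21.65
tool_pos: [0.3821, -0.1181, 0.1006]
tcp_rot: [0.754, 1.045, -0.774]
wrist_force: [0.2, 0.1, -2.2]
width: 0.166
```

Request:
carry_out(offset=[[0, 0, 0], [0, 0, 0], [0, 0, 0], [0, 0, 0], [0, 0, 0]], delta_rot=[[0, 0, 0], [0, 0, 0], [0, 0, 0], [0, 0, 0], [0, 0, 0]])

```text
time: 22.07
tool_pos: [0.3819, -0.1181, 0.0987]
tcp_rot: [0.754, 1.047, -0.775]
wrist_force: [0.8, 0.6, -1.7]
width: 0.17
```

```bash
cat >> h.py <<'E'
b=np.radians(31); BT=np.array([np.cos(b),np.sin(b),0]); BAT=np.array([.368,.362,0])
E
python3 - <<'E'
from h import *
st(); P=LP(BAT+[0,0,.15],Z,BT); plan(*P,20)
import k; print(k.ik(*P,[.7,.2,2,0,1,1.7],True).x.round(2), k.ik(*LP(BAT+[0,0,.012],Z,BT),[.7,.2,2,0,1,1.7],True).x.round(2))
E
```

```text
t 22.07 h mm 59.98 lat [-1.8  0.4 -1. ] ang 39.0 tilt 0.1 Fax -1.8 Flat [-0.1  0.7 -0.1] Tax -0.02 w 0.17 q [-0.26 -0.49  2.51 -0.15  0.78  0.87]
t 22.07 rot/row [-0.16, 0.92, -1.17]
off [[-0.74, 1.15, -1.95], [-0.73, 1.14, -1.96], [-0.72, 1.13, -1.96], [-0.71, 1.12, -1.97], [-0.7, 1.11, -1.98], [-0.69, 1.1, -1.99], [-0.68, 1.1, -2.0], [-0.67, 1.09, -2.01], [-0.66, 1.08, -2.01], [-0.65, 1.07, -2.02], [-0.64, 1.06, -2.03], [-0.63, 1.06, -2.04], [-0.62, 1.05, -2.04], [-0.61, 1.04, -2.05], [-0.6, 1.03, -2.06], [-0.59, 1.03, -2.06], [-0.58, 1.02, -2.07], [-0.56, 1.02, -2.08], [-0.55, 1.01, -2.08], [-0.54, 1.0, -2.09]]
[0.7  0.15 1.85 0.04 1.39 1.72] [0.7  0.3  1.95 0.04 1.14 1.71]
```

The straight chord passes close to the base, so I'll use a via point farther out.

Run:
```python
from h import *
from scipy.spatial.transform import Slerp
v=np.radians(5); V=LP([.455,.03,.14],Z,[np.cos(v),np.sin(v),0]); P=LP(BAT+[0,0,.12],Z,BT)
plan(*V,10); plan(*P,15,V)
import k; s=read_state(); A=(s['tool_pos'],R.from_rotvec(s['tcp_rot']).as_matrix())
for (a,b,q) in((A,V,s['q']),(V,P,[.1,.1,2.1,0,1.1,1.7])):
    S=Slerp([0,1],R.from_matrix([a[1],b[1]]))
    for f in(.25,.5,.75,1): q=k.ik((1-f)*a[0]+f*b[0],S(f).as_matrix(),q,True).x; print(q.round(2))
```

```text
t 22.07 rot/row [2.29, 1.9, -2.72]
off [[-0.51, 1.31, -0.83], [-0.54, 1.25, -0.9], [-0.57, 1.19, -0.96], [-0.59, 1.12, -1.03], [-0.61, 1.05, -1.09], [-0.62, 0.98, -1.15], [-0.63, 0.9, -1.21], [-0.63, 0.82, -1.27], [-0.62, 0.74, -1.32], [-0.61, 0.66, -1.37]]
t 22.07 rot/row [-1.68, -0.42, -0.0]
off [[0.22, -0.33, -2.21], [0.2, -0.27, -2.22], [0.19, -0.2, -2.23], [0.17, -0.14, -2.23], [0.16, -0.07, -2.24], [0.14, -0.0, -2.24], [0.12, 0.06, -2.24], [0.11, 0.13, -2.24], [0.09, 0.19, -2.23], [0.07, 0.26, -2.23], [0.06, 0.32, -2.22], [0.04, 0.39, -2.21], [0.03, 0.45, -2.2], [0.01, 0.52, -2.18], [-0.01, 0.58, -2.17]]
[-0.12 -0.34  2.37 -0.19  0.94  1.13]
[-0.04 -0.21  2.24 -0.15  1.09  1.29]
[ 0.   -0.08  2.11 -0.09  1.23  1.41]
[ 0.02  0.05  1.98 -0.02  1.36  1.51]
[0.2  0.04 2.   0.   1.35 1.57]
[0.38 0.06 1.99 0.02 1.34 1.63]
[0.55 0.1  1.95 0.03 1.33 1.68]
[0.7  0.17 1.88 0.04 1.33 1.72]
```

Request:
carry_out(offset=[[-0.51, 1.31, -0.83], [-0.54, 1.25, -0.9], [-0.57, 1.19, -0.96], [-0.59, 1.12, -1.03], [-0.61, 1.05, -1.09]], delta_rot=[[2.29, 1.9, -2.72], [2.29, 1.9, -2.72], [2.29, 1.9, -2.72], [2.29, 1.9, -2.72], [2.29, 1.9, -2.72]])

```text
time: 22.48
tool_pos: [0.4114, -0.0439, 0.1211]
tcp_rot: [0.886, 1.236, -1.047]
wrist_force: [0.3, -0.9, -1.8]
width: 0.167
```

Request:
carry_out(offset=[[-0.62, 0.98, -1.15], [-0.63, 0.9, -1.21], [-0.63, 0.82, -1.27], [-0.62, 0.74, -1.32], [-0.61, 0.66, -1.37]], delta_rot=[[2.29, 1.9, -2.72], [2.29, 1.9, -2.72], [2.29, 1.9, -2.72], [2.29, 1.9, -2.72], [2.29, 1.9, -2.72]])

```text
time: 22.9
tool_pos: [0.4405, 0.0295, 0.1427]
tcp_rot: [1.012, 1.418, -1.325]
wrist_force: [0.1, 0.6, -2.5]
width: 0.173
```

Request:
carry_out(offset=[[0.22, -0.33, -2.21], [0.2, -0.27, -2.22], [0.19, -0.2, -2.23], [0.17, -0.14, -2.23], [0.16, -0.07, -2.24]], delta_rot=[[-1.68, -0.42, 0], [-1.68, -0.42, 0], [-1.68, -0.42, 0], [-1.68, -0.42, 0], [-1.68, -0.42, 0]])

```text
time: 23.32
tool_pos: [0.4113, 0.1379, 0.1354]
tcp_rot: [0.885, 1.463, -1.212]
wrist_force: [-0.5, -0.3, -2.0]
width: 0.174
```

Request:
carry_out(offset=[[0.14, 0, -2.24], [0.12, 0.06, -2.24], [0.11, 0.13, -2.24], [0.09, 0.19, -2.23], [0.07, 0.26, -2.23]], delta_rot=[[-1.68, -0.42, 0], [-1.68, -0.42, 0], [-1.68, -0.42, 0], [-1.68, -0.42, 0], [-1.68, -0.42, 0]])

```text
time: 23.73
tool_pos: [0.3829, 0.2464, 0.1287]
tcp_rot: [0.76, 1.502, -1.1]
wrist_force: [0.4, 0.2, -2.1]
width: 0.171
```

Request:
carry_out(offset=[[0.06, 0.32, -2.22], [0.04, 0.39, -2.21], [0.03, 0.45, -2.2], [0.01, 0.52, -2.18], [0, 0.58, -2.17]], delta_rot=[[-1.68, -0.42, 0], [-1.68, -0.42, 0], [-1.68, -0.42, 0], [-1.68, -0.42, 0], [-1.68, -0.42, 0]])

```text
time: 24.15
tool_pos: [0.3546, 0.3549, 0.1216]
tcp_rot: [0.635, 1.533, -0.987]
wrist_force: [0.4, 0.2, -0.9]
width: 0.173
```

Request:
carry_out(offset=[[0, 0, 0], [0, 0, 0], [0, 0, 0], [0, 0, 0], [0, 0, 0]], delta_rot=[[0, 0, 0], [0, 0, 0], [0, 0, 0], [0, 0, 0], [0, 0, 0]])

```text
time: 24.57
tool_pos: [0.3551, 0.3528, 0.1225]
tcp_rot: [0.637, 1.532, -0.989]
wrist_force: [-0.4, 0.2, -2.0]
width: 0.167
```

Run:
```python
from h import *
go(*LP(BAT+[0,0,.03],Z,BT))
im,d,s=grab('wrist'); W=world('wrist',d,s); hsv=cv2.cvtColor(im,cv2.COLOR_RGB2HSV)
m=(W[...,2]>.006)&(W[...,2]<.02)&(np.hypot(W[...,0]-.368,W[...,1]-.362)<.13); t=np.ascontiguousarray(W[m][:,:2],np.float32); print('bat',len(t),cv2.minEnclosingCircle(t),np.median(W[m][:,2]))
cv2.imwrite('pics/w6.png',im[:,:,::-1])
```

```text
t 24.57 pos [0.3551 0.3528 0.1225] F [-0.4  0.2 -2. ] w 0.167 q [0.7  0.17 1.88 0.04 1.33 1.72]
tool-frame cm [ 8.76  2.17 -0.15] rot deg [-0.12  0.09 -0.08]
bat 52225 ((0.36649981141090393, 0.3623572587966919), 0.10009518265724182) 0.010998270915226843
```

View pics/w6.png

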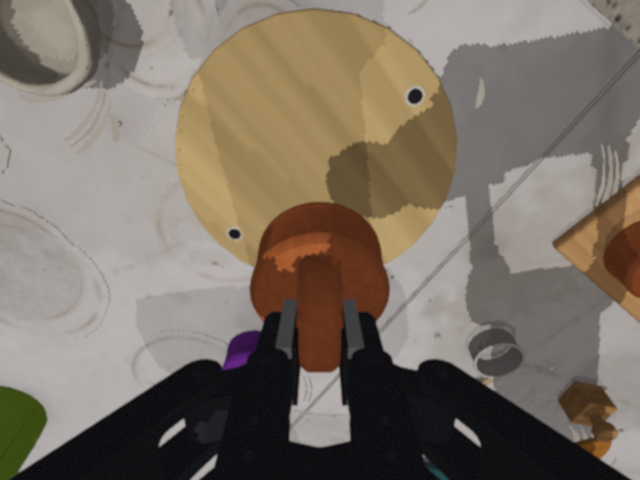

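The picture shows the bat, a disc centred near (315,145), with the lid held upright. The bat fit gives centre (0.3665, 0.362) and radius 0.100 m, as it should be. Lowering.

Request:
carry_out(offset=[[1.2, 0.3, -0.15], [2, 0.5, 0], [2.2, 0.55, 0], [2, 0.5, 0], [1.3, 0.32, 0]], delta_rot=[[0, 0, 0], [0, 0, 0], [0, 0, 0], [0, 0, 0], [0, 0, 0]])

```text
time: 25.03
tool_pos: [0.353, 0.3535, 0.0303]
tcp_rot: [0.635, 1.533, -0.991]
wrist_force: [0.4, 0.0, -2.1]
width: 0.166
```

Request:
carry_out(offset=[[0.6, 0.15, 0], [0.3, 0.07, 0], [0.1, 0.03, 0], [0, 0, 0], [0, 0, 0]], delta_rot=[[0, 0, 0], [0, 0, 0], [0, 0, 0], [0, 0, 0], [0, 0, 0]])

```text
time: 25.45
tool_pos: [0.3551, 0.3557, 0.0238]
tcp_rot: [0.638, 1.532, -0.986]
wrist_force: [0.4, -0.1, -2.2]
width: 0.172
```

Run:
```python
from h import *
go(*LP(BAT+[0,0,.012],Z,BT))
```

```text
t 25.45 pos [0.3551 0.3557 0.0238] F [ 0.4 -0.1 -2.2] w 0.172 q [0.71 0.29 1.94 0.04 1.15 1.72]
tool-frame cm [0.96 0.08 0.12] rot deg [-0.04  0.07 -0.22]
```

Request:
carry_out(offset=[[0.35, 0.09, 0], [0.25, 0.06, 0], [0.15, 0.04, 0], [0.1, 0.02, 0], [0, 0, 0]], delta_rot=[[0, 0, 0], [0, 0, 0], [0, 0, 0], [0, 0, 0], [0, 0, 0]])

```text
time: 25.87
tool_pos: [0.3542, 0.3549, 0.0142]
tcp_rot: [0.636, 1.533, -0.988]
wrist_force: [0.7, -0.5, 1.2]
width: 0.17
```

Request:
carry_out(offset=[[0.05, 0.01, 0], [0.05, 0.01, 0], [0.05, 0.01, 0], [0, 0, 0], [0, 0, 0]], delta_rot=[[0, 0, 0], [0, 0, 0], [0, 0, 0], [0, 0, 0], [0, 0, 0]])

```text
time: 26.28
tool_pos: [0.3543, 0.355, 0.0141]
tcp_rot: [0.636, 1.533, -0.988]
wrist_force: [-1.9, -1.9, 10.0]
width: 0.168
```

Run:
```python
from h import *
go(*LP(BAT+[0,0,.012],Z,BT))
```

```text
t 26.28 pos [0.3543 0.355  0.0141] F [-1.9 -1.9 10. ] w 0.168 q [0.71 0.3  1.95 0.04 1.13 1.71]
tool-frame cm [-0.01 -0.05  0.1 ] rot deg [-0.03  0.09 -0.08]
```

Rim is down with 10 N. Easing, opening and withdrawing along the tool axis.

Request:
carry_out(offset=[[-0.08, 0, 0], [0, 0, 0], [0, 0, 0], [0, 0, 0], [0, 0, 0]], delta_rot=[[0, 0, 0], [0, 0, 0], [0, 0, 0], [0, 0, 0], [0, 0, 0]])

```text
time: 26.7
tool_pos: [0.3542, 0.355, 0.0141]
tcp_rot: [0.636, 1.533, -0.988]
wrist_force: [-2.2, -2.0, 7.9]
width: 0.172
```

Request:
carry_out(offset=[[0, 0, 0], [0, 0, 0], [0, 0, 0], [0, 0, 0], [0, 0, 0]], delta_rot=[[0, 0, 0], [0, 0, 0], [0, 0, 0], [0, 0, 0], [0, 0, 0]], fingers=-0.1)

```text
time: 27.12
tool_pos: [0.3542, 0.3549, 0.013]
tcp_rot: [0.636, 1.533, -0.988]
wrist_force: [0.3, -0.1, -0.5]
width: 0.453
```

Request:
carry_out(offset=[[-0.5, 0, 0], [-1, 0, 0], [-1.5, 0, 0], [-2, 0, 0], [-2, 0, 0]], delta_rot=[[0, 0, 0], [0, 0, 0], [0, 0, 0], [0, 0, 0], [0, 0, 0]])

```text
time: 27.53
tool_pos: [0.3688, 0.3637, 0.0824]
tcp_rot: [0.636, 1.533, -0.988]
wrist_force: [0.6, 0.5, -0.3]
width: 0.448
```

Request:
carry_out(offset=[[-2, 0, 0], [-2, 0, 0], [-1, 0, 0], [0, 0, 0], [0, 0, 0]], delta_rot=[[0, 0, 0], [0, 0, 0], [0, 0, 0], [0, 0, 0], [0, 0, 0]])

```text
time: 27.95
tool_pos: [0.3794, 0.3703, 0.1302]
tcp_rot: [0.638, 1.532, -0.986]
wrist_force: [-0.2, 0.2, -0.5]
width: 0.45
```

Run:
```python
from h import *
im,d,s=grab('wrist'); W=world('wrist',d,s); hsv=cv2.cvtColor(im,cv2.COLOR_RGB2HSV)
print(s['time'],s['tool_pos'].round(3),s['wrist_force'].round(1))
for lo,hi in((.066,.082),(.041,.05)):
    t=W[(W[...,2]>lo)&(W[...,2]<hi)&(hsv[...,1]>110)&(np.hypot(W[...,0]-.368,W[...,1]-.362)<.06)]; print(len(t),t[:,2].max(),cv2.minEnclosingCircle(np.ascontiguousarray(t[:,:2],np.float32)*1000))
sc,_=read_camera('scene'); cv2.imwrite('pics/end.png',np.hstack([cv2.resize(im,(400,300)),sc[200:380,100:340][:,:,:].repeat(1,0)[:, :]] if False else [cv2.resize(im,(400,300)),cv2.resize(sc[200:380,100:340],(400,300))])[:,:,::-1])
```

```text
27.95 [0.379 0.37  0.13 ] [-0.2  0.2 -0.5]
1011 0.0752882407393119 ((368.4164733886719, 362.60845947265625), 16.518798828125)
3053 0.049936234988773504 ((368.05963134765625, 363.0332946777344), 28.774215698242188)
```

View pics/end.png

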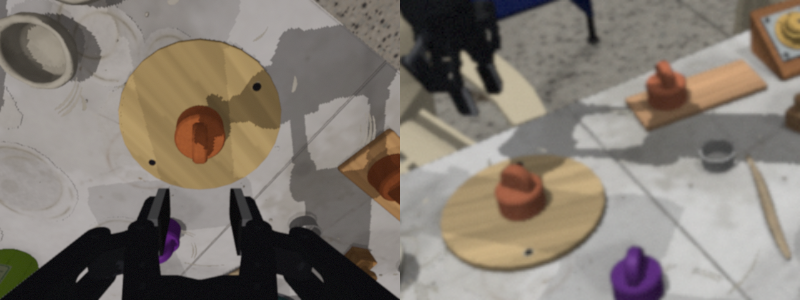

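The tried lid stands upright mid-bat in both views (left at (200,135), right at (520,193)). The other lid still stands on the board at (667,85), and the gripper is clear of everything. Handing in.

```bash
python3 -c "
from workcell import *
print(finish_job())"
```

```text
the job is handed in; nothing more can be done
None
```

The lid nearest the gauge turned fully home, so I unscrewed it and stood it upright on the round bat, then handed the job in. No verdict was reported.

**Fit:** The rim sank about 6.8 mm over 1.5 rad with no stop at the 3.5 mm jam height. Axial force rose to 23 N only at the end, and the picture showed the rim down on the shoulder.

**Last checks, at about 28 s:**
- The lid's centre is at (0.368, 0.363), about 1.5 mm from the bat's measured centre (0.3665, 0.362). Its tab top is at 0.075 m, which is right for an upright lid.
- The other lid still stands on the board.
- The gripper is open and clear. The highest wrist reading was about 23 N.

**What disagreed or failed on the way:**
- **Tool point:** The fingertips end about 38 mm behind the reported TCP, so the first grasp closed above the tab. It touched nothing, and I corrected for the offset.
- **Reach:** A straight-on grip put joint 3 at its limit at the gauge. I set the lid back on its place on the board and regripped it with the tool leaning 14° along the tab.
- **Height offset:** Heights above the shoulder read about 0.8 mm low, both at the thread start and fully home. The travel itself was right.

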